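Close the four-clip lid of the terminal stock box

TASK

Put the grey lid squarely on the charcoal stock box so that it sits flat on the rim, then fold its four orange clips down one by one until each has snapped home under the rim and stays. The old rim is warped, so push each clip in by feel until it clicks, and do not force it: a clip that is leant on cracks. Leave everything else on the bench where it lies.

Things in the scene. Friction and masses are not known exactly. Their poses are not given: they have to be found in the camera images.
- box: charcoal plastic stock box, screwed to the bench and full of lead terminals; outer walls 116 x 168 mm, long side along its y axis, 80 mm high, open at the top; origin at the centre of its underside, on the bench, z up. Rim flange 140 x 192 mm, its edge turned down as a skirt; mouth 108 x 160 mm inside the walls
- box_rim (a point): centre of the box's mouth at the flat rim, 80 mm above the bench. At the middle of each side the skirt's springy lower lip, about 28 mm below the rim, is the catch for one clip. The old skirt is warped: on each side it stands up to 4 mm further in or out than drawn, differently on each side. This is not measured and cannot be seen with the lid on
- lid_grip (a point): centre of the rib handle of the loose grey lid (0.37 kg, clips included). Axes are the lid's, z up; the rib runs along y: 92 mm long, 18 mm wide, 24 mm high, standing on the lid's top face, so this point is 12 mm above that face. Lid on the box: this point 98 mm above the bench, over the centre of the box, rib along the box's y
- lid_under (a point): centre of the underside of the lid's plate (130 x 182 x 6 mm), which comes to rest on the box's rim. Below it four round-nosed rubber lugs, one at the middle of each side, reach 8 mm down into the box's mouth with 0.8 mm play; the lid fits either way round. On the bench the lid lies on these lugs
- clip_a (a joint): orange clip on the lid's +x side, rad: 0 = hangs straight down, 1.6 = level outwards, more = raised; its stiff hinge stays as left. Hinge line along that side, 68 mm from the lid's centre, 15 mm below lid_grip (83 mm above the bench, lid on). Flap 56 mm wide; hanging, it ends 50 mm below the hinge, thumb ledge's face 17.5 mm outside it. Hooked it reads between -0.2 and 0.2, depending on the warp
- clip_a_tab (a point): middle of the ribbed face of the thumb ledge (50 x 11 mm, 6 mm proud) at the free edge of the +x clip, 43.5 mm from the hinge; x axis out of the face, y along the hinge. Pushed in here by about 5 to 10 N its hook, 32 mm below the hinge inside, snaps under the skirt lip and the force drops, then comes a firm stop. Unhooked it springs back; hooked it stays. Over 30 N on a clip cracks it
- clip_b (a joint): orange clip on the lid's -x side, rad: 0 = hangs straight down, 1.6 = level outwards, more = raised; its stiff hinge stays as left. Hinge line along that side, 68 mm from the lid's centre, 15 mm below lid_grip (83 mm above the bench, lid on). Flap 56 mm wide; hanging, it ends 50 mm below the hinge, thumb ledge's face 17.5 mm outside it. Hooked it reads between -0.2 and 0.2, depending on the warp
- clip_b_tab (a point): middle of the ribbed face of the thumb ledge (50 x 11 mm, 6 mm proud) at the free edge of the -x clip, 43.5 mm from the hinge; x axis out of the face, y along the hinge. Pushed in here by about 5 to 10 N its hook, 32 mm below the hinge inside, snaps under the skirt lip and the force drops, then comes a firm stop. Unhooked it springs back; hooked it stays. Over 30 N on a clip cracks it
- clip_c (a joint): orange clip on the lid's +y side, rad: 0 = hangs straight down, 1.6 = level outwards, more = raised; its stiff hinge stays as left. Hinge line along that side, 94 mm from the lid's centre, 15 mm below lid_grip (83 mm above the bench, lid on). Flap 56 mm wide; hanging, it ends 50 mm below the hinge, thumb ledge's face 17.5 mm outside it. Hooked it reads between -0.2 and 0.2, depending on the warp
- clip_c_tab (a point): middle of the ribbed face of the thumb ledge (50 x 11 mm, 6 mm proud) at the free edge of the +y clip, 43.5 mm from the hinge; x axis out of the face, y along the hinge. Pushed in here by about 5 to 10 N its hook, 32 mm below the hinge inside, snaps under the skirt lip and the force drops, then comes a firm stop. Unhooked it springs back; hooked it stays. Over 30 N on a clip cracks it
- clip_d (a joint): orange clip on the lid's -y side, rad: 0 = hangs straight down, 1.6 = level outwards, more = raised; its stiff hinge stays as left. Hinge line along that side, 94 mm from the lid's centre, 15 mm below lid_grip (83 mm above the bench, lid on). Flap 56 mm wide; hanging, it ends 50 mm below the hinge, thumb ledge's face 17.5 mm outside it. Hooked it reads between -0.2 and 0.2, depending on the warp
- clip_d_tab (a point): middle of the ribbed face of the thumb ledge (50 x 11 mm, 6 mm proud) at the free edge of the -y clip, 43.5 mm from the hinge; x axis out of the face, y along the hinge. Pushed in here by about 5 to 10 N its hook, 32 mm below the hinge inside, snaps under the skirt lip and the force drops, then comes a firm stop. Unhooked it springs back; hooked it stays. Over 30 N on a clip cracks it
- terminal_center (a point): tarnished grey lead side terminal, 44 x 18 x 20 mm, bystander; point at its centre
- float_center (a point): yellow plastic hydrometer float lying down, 88 mm long, 18 mm thick, bystander; point at its centre
- extension_center (a point): short steel socket extension lying down, 75 mm long, 17 mm thick, bystander; point at its centre
- vent_cap_center (a point): green plastic battery vent cap, 30 mm across, 22 mm high, bystander; point at its centre
- grease_center (a point): blue tin of terminal grease, 64 mm across, 62 mm high, bystander; point at its centre
- brush_grip (a point): handle of a bench brush lying on the near left of the bench, bystander
- wrench_grip (a point): handle of a steel wrench lying on the near right of the bench, bystander

How it is judged:
On the way:
1. the lid lies squarely on the box, its plate flat on the rim (z of lid_grip in the frame of box below 0.1005 m and horizontal distance between lid_grip and box below 0.005 m and angle between lid_grip's own z axis and vertical below 0.03 rad and angle between the x axis of lid_grip and the x axis of box, either way round below 0.04 rad), for 0.2 s.
At the end, for the whole second after the job is handed in: the lid lies flat on the rim (within 2.5 mm in height, 5 mm sideways, 0.03 rad of level and 0.04 rad of square) and at rest; all four clips are folded down (below 0.4 rad) and each pulls on its catch with at least 1.5 N by itself, which only a hooked clip does (all of step 1 and value of joint each of clip_a, clip_b, clip_c, clip_d below 0.4 rad and contact force between each of clip_a, clip_b, clip_c, clip_d and box above 1.5 N and linear speed of lid below 0.02 m/s); the robot touches nothing.
It fails at once if a clip is loaded with more than 30 N by the robot and cracks (contact force between any of clip_a, clip_b, clip_c, clip_d and the fingers above 30 N or contact force between any of clip_a, clip_b, clip_c, clip_d and the arm above 30 N).
It fails at once if a bystander (lead terminal, float, socket extension, vent cap, grease tin, brush or wrench) is moved more than 30 mm (distance of any of terminal_center, float_center, extension_center, vent_cap_center, grease_center, brush_grip, wrench_grip from where it was at the start of the episode above 0.03 m).
It also fails if it takes over 72 s, if anything falls off the work surface, if the arm or the gripper's body presses on something with over 40 N, if the wrist force passes 120 N, or if a joint passes its speed limit or range.

ROBOT

A 6-joint arm with a two-finger parallel gripper is mounted at the origin on the work surface. World frame = base frame: x ahead of the robot, y to its left, z up, the work surface at z = 0. Lengths are in m, angles in rad, forces in N, time in s.
With the tool pointing down it reaches from about 0.275 to 0.85 m from the base axis. Payload 5.2 kg.
Tool frame: the origin (TCP) lies at the very end of the fingers, on their centre line; the grasp point (between the pads) lies 19 mm behind it; y points along the fingers, z is the direction in which the jaws open and shut, and the axes are right-handed (so a half turn about y gives the same grasp; the last joint's range is limited). The gripper opens to 85 mm and grips with 20 to 120 N. Pads are 22 mm wide; open, the fingers measure 114 mm over their backs; the gripper's body (76 mm by 85 mm) begins 54 mm behind the grasp point. The pads swing forward as they close: fully open they stand 13 mm farther back than shut.
Start: joints at [-1.363, 0.259, 1.535, -0, 1.348, -0.203], TCP at [0.22, -0.504, 0.231] pointing down, gripper open.
Joint ranges: [-3.14, 3.14], [-0.91, 2.08], [0.19, 2.58], [-1.22, 4.36], [0.22, 2.71], [-3.12, 3.12]. Speed limits (rad/s): [2.57, 2.57, 3.14, 3.14, 3.14, 3.14].

INTERFACE

Orientations are given as a unit quaternion [x, y, z, w].
In Python, from station import ctrl, optics gives the robot as it stands.
- The arm moves only by the shell command python3 -m creep 'ROWS' [OPENING] [FORCE]. ROWS is a JSON object of lists of equal length, an entry for each row: "delta_pos": the shift along the tool's x, y, z in m, a list of three; "rot": the turn, a rotation vector about the tool's x, y, z in units of 5 degrees (1.0 is 5 degrees), a list of three. In form: {"delta_pos": [[tx, ty, tz], ...], "rot": [[wx, wy, wz], ...]}. A call has exactly 5 rows; each row shifts and turns the commanded pose from where the row before left it, along the tool's axes as they then stand; what a row does not reach is not made up. A row lasts 1/10 s, in which the tool goes at most 50 mm and 8.59 degrees, less where a joint would pass 70% of its speed; a pose out of reach is approached as far as the arm can. A call is refused whole if a number of a shift passes 0.05 or a number of a turn 1, either way. A call with a gripper value outside its range is refused whole. OPENING is the finger opening in m, from 0 to 0.0854, set as the call begins (- or left out, the last holds). The fingers move at their own pace and stop on an object; FORCE is the grip in N (left out, the last holds). Time passes only in rows, so rows that do not move let the fingers close, or fill a call up. It gives the time, the measured TCP pose, the force and the opening at its end, in the units of the state.
- ctrl.sense(): the state, without advancing time (a new reading comes with each control period).
- optics.get_image(name): name is "scene" or "top"; returns a dict with "frame" (384x512x3 uint8, red, green, blue), "fx", "fy", "cx", "cy" (pixels), "position" and "orientation" of the camera in the world. Camera axes: x right, y up, looking along -z (the intrinsics and any distortion apply to the point x, -y, -z); pixel columns grow to the right and rows downward; lengths in m; the calibration is good to about 2 mm. A picture is of the moment at which its call begins. There is no depth.
- ctrl.hand_in(): hands the job in, once; it reports no verdict.
The state is a dict: "time_s": time; "joint_pos": joint angles; "qd": joint speeds; "tau": joint torques, N m; "tcp_pos": TCP position; "tcp_rot": TCP orientation; "contact_force": force on the tool from outside, world axes, zero at the start; "torque": the same for the moment, N m; "opening": finger opening in m.
Only numpy, scipy, OpenCV 4.12 (cv2) and the standard library are available. Lean on these libraries where they do the work, as an engineer would, in place of code of your own. Each camera call takes 0.05 s, during which the arm holds its last target.

## Working session

There is one attempt and no reset: what is moved stays moved. The work goes in short steps, Python scripts to look and compute and a shell command to move; the robot and the scene stay as the last step left them, time stands still between calls to the robot, and variables do not carry over. Pictures are saved under pics/ and viewed, and the job is handed in when it is done.

```bash
ls -la; mkdir -p pics; python3 - <<'E'
from station import ctrl, optics
import cv2
print(ctrl.sense())
for n in ("scene","top"):
    d=optics.get_image(n); print(n,{k:v for k,v in d.items() if k!="frame"})
    cv2.imwrite(f"pics/{n}0.png",d["frame"][:,:,::-1])
E
```

```text
total 12
drwxr-xr-x  3 agent agent 4096 Dec  7 15:42 .
drwxr-xr-x 23 root  root  4096 Dec  7 15:42 ..
drwxr-xr-x  2 agent agent 4096 Dec  7 15:42 pics
{'time_s': 0.0, 'joint_pos': array([-1.36282086e+00,  2.59368635e-01,  1.53607744e+00,  1.23889860e-05,
        1.34801154e+00, -2.02761401e-01]), 'qd': array([ 0.00115667, -0.00077531, -0.00027188,  0.00148423,  0.00076055,
        0.00042578]), 'tau': array([-3.15562218e-03, -4.46037197e+01, -2.90571231e+01, -4.34580234e-04,
        1.18212748e-02, -1.43299678e-05]), 'tcp_pos': array([ 0.21954064, -0.50370863,  0.23046317]), 'tcp_rot': array([-0.14419521,  0.69290685, -0.69158811,  0.14420031]), 'contact_force': array([-0.29526013,  0.15973137, -1.11868482]), 'torque': array([-0.0176868 ,  0.03009768, -0.0386455 ]), 'opening': 0.08543475873241875}
scene {'fx': 478.9515677732631, 'fy': 478.9515677732631, 'cx': 261.3709790612566, 'cy': 192.21809510745902, 'position': array([ 1.2959634 , -0.32912157,  1.02249675]), 'orientation': array([0.29071977, 0.19613818, 0.51085259, 0.78488309])}
top {'fx': 366.6703918476524, 'fy': 366.6703918476524, 'cx': 247.8221428697062, 'cy': 184.78238016242776, 'position': array([0.29598314, 0.02578551, 0.96641894]), 'orientation': array([-0.07969112,  0.09010573,  0.72720179, -0.67580163])}
```

View pics/scene0.png

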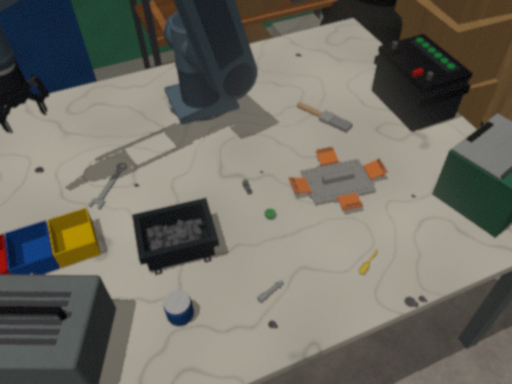

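View pics/top0.png

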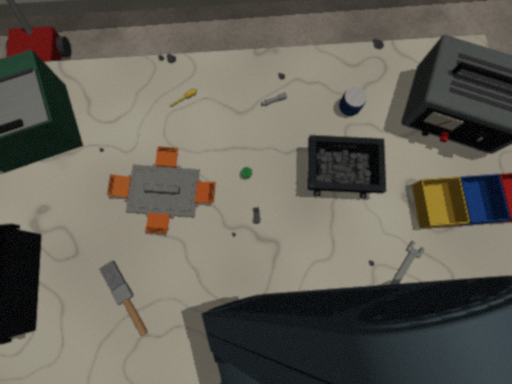

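The box (rim about px 308–385, 136–195) and the lid (about 127–200, 165–217) are both clear in the top view. In the scene view they are at about (175,235) and (340,180). Next I'll zoom in.

```bash
cat > h.py <<'E'
import numpy as np, cv2
from scipy.spatial.transform import Rotation as R
from station import ctrl, optics
class Cam:
    def __init__(s,n):
        d=optics.get_image(n); s.d=d; s.im=d["frame"][:,:,::-1].copy(); s.p=np.array(d["position"]); s.R=R.from_quat(d["orientation"]).as_matrix()
    def ray(s,u,v):
        d=s.d; r=s.R@np.array([(u-d["cx"])/d["fx"],-(v-d["cy"])/d["fy"],-1]); return r/np.linalg.norm(r)
    def plane(s,u,v,z):
        r=s.ray(u,v); return s.p+r*(z-s.p[2])/r[2]
    def proj(s,P):
        q=s.R.T@(np.asarray(P)-s.p); d=s.d; return np.array([d["cx"]+d["fx"]*q[0]/-q[2], d["cy"]-d["fy"]*q[1]/-q[2]])
def tri(c1,p1,c2,p2):
    r1,r2=c1.ray(*p1),c2.ray(*p2)
    A=np.stack([r1,-r2],1); t=np.linalg.lstsq(A,c2.p-c1.p,rcond=None)[0]
    a=c1.p+r1*t[0]; b=c2.p+r2*t[1]; return (a+b)/2, np.linalg.norm(a-b)
def crop(c,x0,y0,x1,y1,k,name):
    cv2.imwrite(name,cv2.resize(c.im[y0:y1,x0:x1],None,fx=k,fy=k,interpolation=cv2.INTER_CUBIC))
E
python3 - <<'E'
from h import *
t=Cam("top"); s=Cam("scene")
a=cv2.resize(t.im[130:250,100:220],None,fx=5,fy=5,interpolation=cv2.INTER_CUBIC)
cv2.imwrite("pics/lt.png",a)
crop(t,296,120,396,210,6,"pics/bt.png")
crop(s,280,140,400,220,6,"pics/ls.png")
crop(s,120,190,230,280,6,"pics/bs.png")
E
```

```text
(no output)
```

View pics/lt.png

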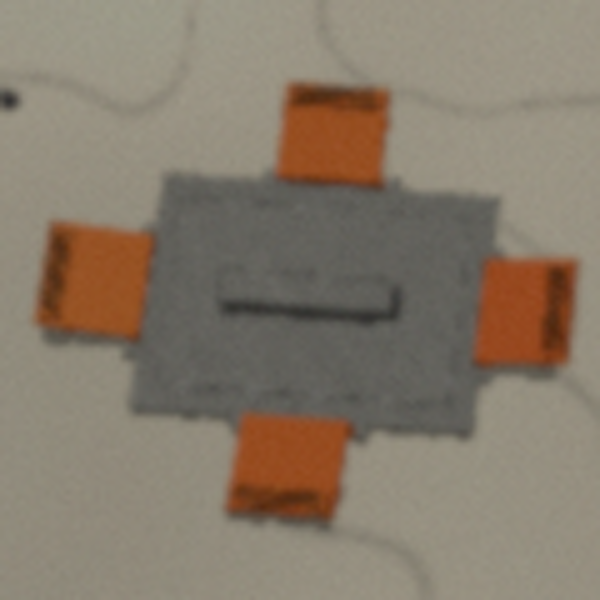

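View pics/bt.png

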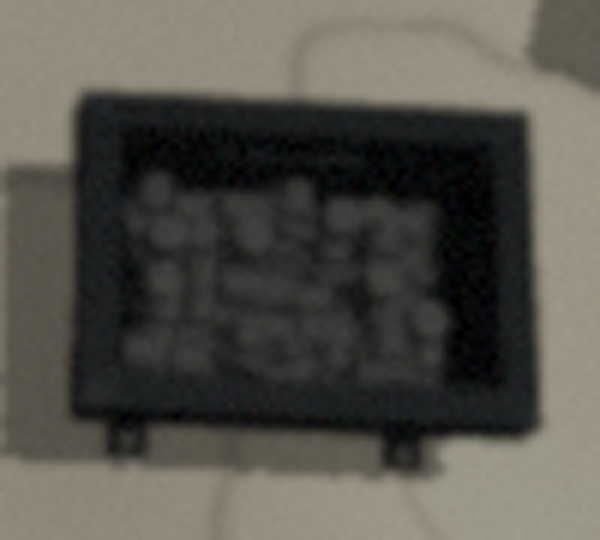

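View pics/ls.png

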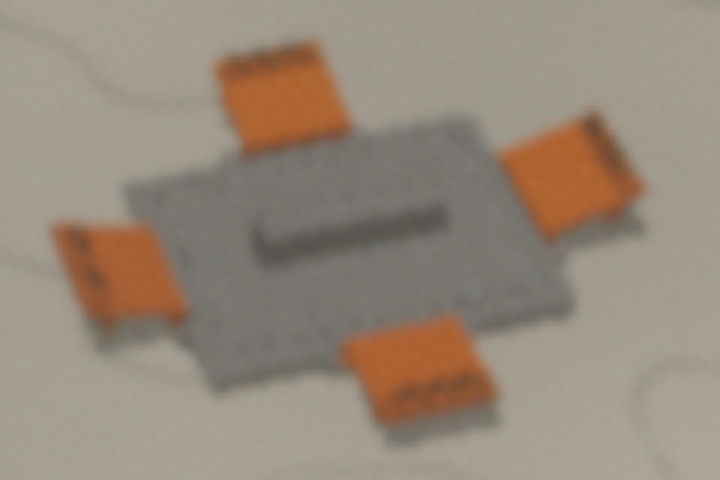

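View pics/bs.png

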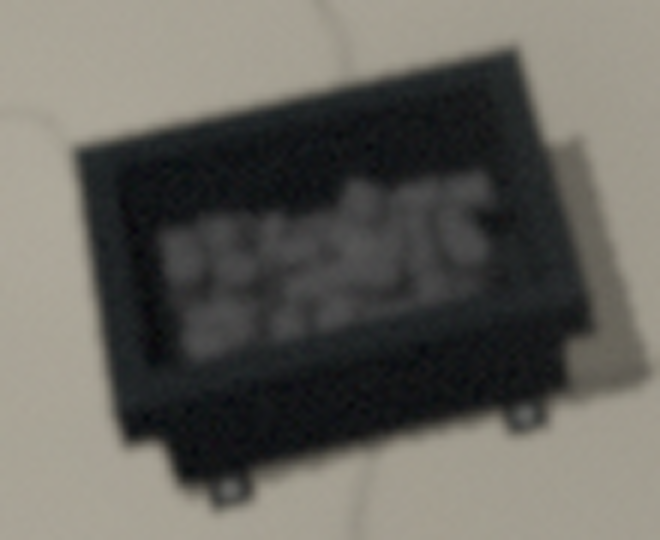

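The clips stand raised just past level on all four sides, and the rib runs left to right in the top view. The box rim outline is clean in both views. Its right and far edges are true rim silhouettes, while the skirt shows on the near and left sides. Next: line fits.

```bash
cat >> h.py <<'E'
def edge(c,a,b,w=4,lo=.12,hi=.88,n=60,pol=0):
    """sub-pixel straight edge between approx pixels a,b; strongest gradient; pol=+1 brighter on right-hand normal (dy,-dx).. """
    g=cv2.GaussianBlur(cv2.cvtColor(c.im,cv2.COLOR_BGR2GRAY).astype(np.float32),(0,0),.7)
    a,b=np.float64(a),np.float64(b); d=(b-a)/np.linalg.norm(b-a); nn=np.array([d[1],-d[0]]); s=np.arange(-w,w+.01,.1)
    pts=[]
    for t in np.linspace(lo,hi,n):
        P=a+(b-a)*t+s[:,None]*nn
        v=cv2.remap(g,P[:,0].astype(np.float32)[None],P[:,1].astype(np.float32)[None],cv2.INTER_LINEAR)[0]
        gr=np.gradient(v); gr=np.abs(gr) if pol==0 else np.clip(gr*pol,0,None)
        k=gr.argmax(); m=slice(max(0,k-8),k+9); 
        if gr[k]>0: pts.append(P[m].T@gr[m]/gr[m].sum())
    pts=np.float32(pts); l=cv2.fitLine(pts,cv2.DIST_HUBER,0,.01,.01).ravel()
    r=np.abs((pts-l[2:])@np.array([-l[1],l[0]])); return l,float(np.median(r))
def inter(l,m):
    A=np.array([[l[0],-m[0]],[l[1],-m[1]]]); t=np.linalg.solve(A,m[2:]-l[2:]); return l[2:]+t[0]*l[:2]
def quad(c,cor,**k):
    """cor 4 approx corners -> refined corners, residuals"""
    L=[edge(c,cor[i],cor[(i+1)%4],**k) for i in range(4)]
    return np.array([inter(L[i-1][0],L[i][0]) for i in range(4)]),[round(x[1],2) for x in L]
E
python3 - <<'E'
from h import *
np.set_printoptions(precision=4,suppress=True)
t=Cam("top"); s=Cam("scene")
f=lambda L,k,o:[np.array(p)/k+o for p in L]
bt=f([(84,95),(526,115),(536,432),(74,417)],6,(296,120))
# scene: same physical order. top TL=far-left(+x,+y)...
bs=f([(590,325),(125,440),(78,148),(515,50)],6,(120,190))
lt=f([(165,175),(497,198),(470,437),(133,412)],5,(100,130))
ls=f([(570,310),(215,390),(128,185),(480,118)],6,(280,140))
print("nadir",t.proj([*t.p[:2],0.]))
for nm,a,b,z in (("box",bt,bs,.08),("lid",lt,ls,.014)):
    for q in (a,b): pass
    qa,ra=quad(t,a,w=2.5); qb,rb=quad(s,b,w=2.5)
    print(nm,"res",ra,rb); print(qa,qb)
    A=np.array([t.plane(*p,z) for p in qa]); B=np.array([s.plane(*p,z) for p in qb])
    for n_,Q in(("top",A),("scene",B)):
        print(n_,Q[:,:2].tolist(),"c",Q.mean(0)[:2],"sides",[np.linalg.norm(Q[i]-Q[(i+1)%4]) for i in range(4)])
        e=Q[0]-Q[1]+Q[3]-Q[2]; print(" yaw(long vs y)",np.arctan2(-e[0],e[1]))
E
```

```text
nadir [245.6003 274.938 ]
box res [0.19, 0.19, 0.26, 0.14] [1.49, 0.22, 0.2, 0.25]
[[307.9035 134.8154]
 [383.3569 138.2235]
 [385.9636 193.1448]
 [307.2842 189.8297]] [[219.958  244.8461]
 [139.2085 262.5462]
 [132.0577 214.2903]
 [205.1503 197.567 ]]
top [[0.6340462589755709, -0.1598365978341894], [0.610822168335291, -0.3528314221192693], [0.4668153543655307, -0.3358137200414849], [0.4893837917868569, -0.14185822167605583]] c [ 0.5503 -0.2476] sides [np.float64(0.19438714100191096), np.float64(0.1450088433638769), np.float64(0.19526410247104375), np.float64(0.14577534572899867)]
 yaw(long vs y) -0.11779427813474268
scene [[0.6518119572537295, -0.16602059737106825], [0.621937327966195, -0.35473472592148747], [0.4738939003749929, -0.3358489143639416], [0.49700834590007703, -0.14932608906601388]] c [ 0.5612 -0.2515] sides [np.float64(0.1910641666812795), np.float64(0.14924319190883933), np.float64(0.18794957288872285), np.float64(0.15570120325700834)]
 yaw(long vs y) -0.14028735555635322
lid res [0.74, 1.66, 0.6, 0.2] [1.0, 0.67, 0.28, 0.96]
[[131.3293 163.2462]
 [199.1037 168.4465]
 
[... 158 characters left out ...]
1876095983764], [0.58398284660826, 0.130844652392642], [0.45133564468606624, 0.15014691790847218], [0.4779403903077186, 0.330481919612447]] c [0.5313 0.2312] sides [np.float64(0.18446469414320335), np.float64(0.13404423759278453), np.float64(0.1822869313175397), np.float64(0.135051839923872)]
 yaw(long vs y) -0.1491610276638911
scene [[0.6148077875580702, 0.30775245846228977], [0.5913198566574366, 0.12461336447979438], [0.4568681224094656, 0.15562305078519528], [0.48240874633287545, 0.3311019025855561]] c [0.5364 0.2298] sides [np.float64(0.18463913627051612), np.float64(0.1379814099328108), np.float64(0.17732780633496276), np.float64(0.1344421907669477)]
 yaw(long vs y) -0.13587292724611866
```

The lid edge fits are polluted by the clips, and the near box edges by the skirt. I'll look at contrast-stretched crops and choose clean edges.

```bash
python3 - <<'E'
from h import *
t=Cam("top"); s=Cam("scene")
def e(c,x0,y0,x1,y1,k,lo,hi,name):
    a=cv2.resize(c.im[y0:y1,x0:x1],None,fx=k,fy=k,interpolation=cv2.INTER_CUBIC).astype(float)
    cv2.imwrite(name,np.clip((a-lo)/(hi-lo),0,1)*255)
e(t,300,128,395,202,8,10,90,"pics/bt2.png")
e(s,125,190,225,262,8,10,90,"pics/bs2.png")
E
```

```text
[ WARN:0@4.136] global loadsave.cpp:1063 imwrite_ Unsupported depth image for selected encoder is fallbacked to CV_8U.
```

View pics/bt2.png

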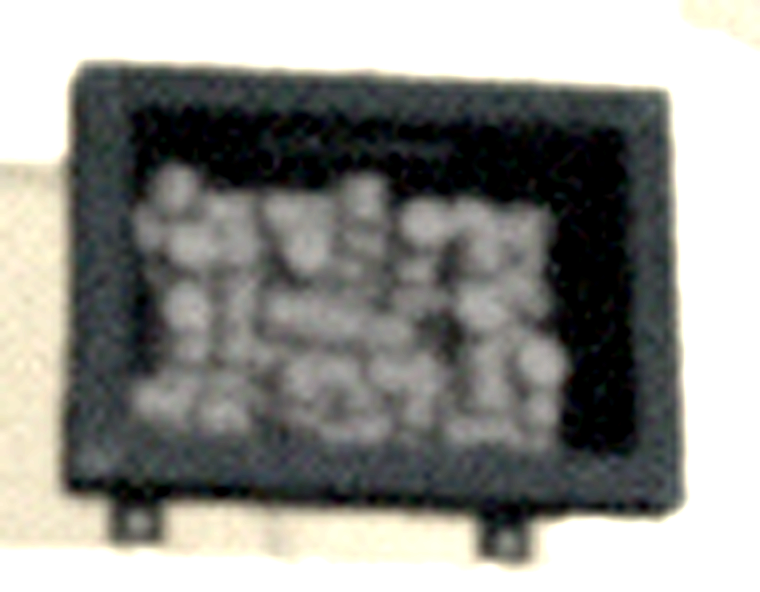

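View pics/bs2.png

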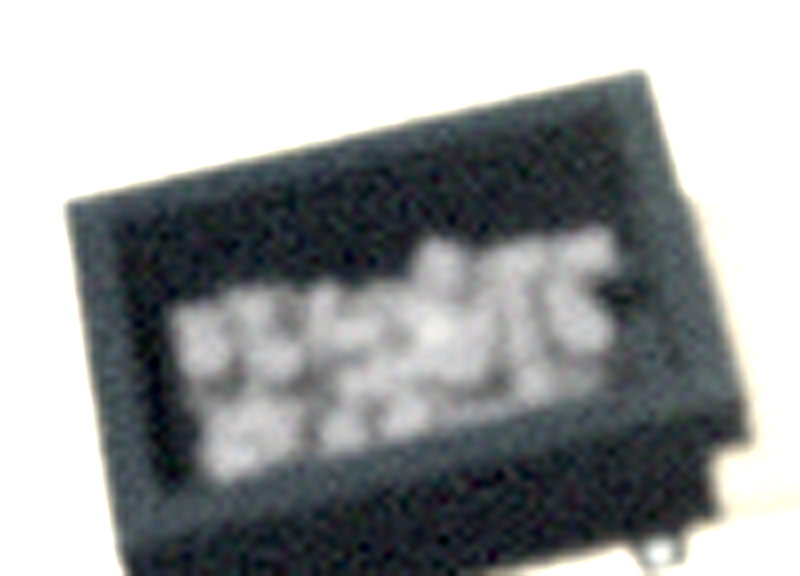

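Top view: the outer top edge (about 310,136 → 383,139) and right edge (383,139 → 385,190) are clean rim edges. The bright/dark inner mouth edges are usable too. I'll get the box and lid poses from these chosen edges.

```bash
python3 - <<'E'
from h import *
np.set_printoptions(precision=4,suppress=True)
t=Cam("top"); s=Cam("scene")
T=lambda x,y,k=8,o=(300,128):np.array([x/k+o[0],y/k+o[1]])
def wl(c,l,z):
    a=c.plane(*(l[2:]-15*l[:2]),z)[:2]; b=c.plane(*(l[2:]+15*l[:2]),z)[:2]; return a,b
def rep(n,c,a,b,z,**k):
    l,r=edge(c,a,b,**k); A,B=wl(c,l,z); d=(B-A)/np.linalg.norm(B-A)
    if abs(d[1])>abs(d[0]): d*=np.sign(d[1]); yaw=np.arctan2(-d[0],d[1])
    else: d*=np.sign(d[0]); yaw=np.arctan2(d[1],d[0])
    print(n,"res %.2f yaw %.4f"%(r,yaw)); return l,yaw,A
top=[rep("T outer +x",t,T(85,66),T(660,92),.08,w=2),rep("T inner +x",t,T(140,113),T(625,133),.08,w=2)]
rt=[rep("T outer -y",t,T(664,92),T(680,505),.08,w=2,hi=.8),rep("T inner -y",t,T(630,140),T(638,440),.08,w=2)]
S=lambda x,y:T(x,y,8,(125,190))
sb=rep("S outer -x",s,S(70,205),S(640,72),.08,w=2)
sl=rep("S outer -y",s,S(70,205),S(118,520),.08,w=2)
sbi=rep("S inner -x",s,S(118,225),S(600,105),.08,w=2)
sr=rep("S outer +y",s,S(645,75),S(680,190),.08,w=2)
yaw=np.mean([top[0][1],top[1][1],rt[0][1],rt[1][1]]); print("yaw",yaw)
for yaw in (yaw,):
    ex=np.array([np.cos(yaw),np.sin(yaw)]); ey=np.array([-ex[1],ex[0]])
    cx=[top[0][2]@ex-.07,top[1][2]@ex-.054]; cy=[rt[0][2]@ey+.096,rt[1][2]@ey+.08]
    print("top: cx",cx,"cy",cy,"centre",np.mean(cx)*ex+np.mean(cy)*ey)
    sx=[sb[2]@ex+.07,sbi[2]@ex+.054]; sy=[sl[2]@ey+.096,sr[2]@ey-.096]
    print("scene: cx",sx,"cy",sy,"centre",np.mean(sx)*ex+np.mean(sy)*ey)
# corner triangulate: -x,-y in scene vs top (outer BR bottom polluted) -> inner +x/-y & use centre heights
E
```

```text
T outer +x res 0.15 yaw -0.1211
T inner +x res 0.11 yaw -0.1072
T outer -y res 0.20 yaw -0.1258
T inner -y res 0.20 yaw -0.1360
S outer -x res 0.10 yaw -0.1198
S outer -y res 0.07 yaw -0.1268
S inner -x res 0.30 yaw -0.0809
S outer +y res 0.25 yaw -0.1249
yaw -0.1225363764648829
top: cx [np.float64(0.5790268292597602), np.float64(0.5798605245127458)] cy [np.float64(-0.18020004208830667), np.float64(-0.1807387158050089)] centre [ 0.553  -0.2499]
scene: cx [np.float64(0.5822476451345413), np.float64(0.5794772355921511)] cy [np.float64(-0.17914477974447043), np.float64(-0.18238666290542813)] centre [ 0.5544 -0.2504]
```

Box centre is ≈ (0.5537, -0.250), yaw ≈ -0.122. The two views agree within 1.5 mm on the z = 0.08 plane, which confirms the height. Now the lid, rib, clip tilt and bystanders.

```bash
cat >> h.py <<'E'
def wline(c,l,z):
    a=c.plane(*(l[2:]-10*l[:2]),z)[:2]; b=c.plane(*(l[2:]+10*l[:2]),z)[:2]; d=(b-a)/np.linalg.norm(b-a)
    if abs(d[1])>abs(d[0]): d=d*np.sign(d[1]); yaw=np.arctan2(-d[0],d[1])
    else: d=d*np.sign(d[0]); yaw=np.arctan2(d[1],d[0])
    return yaw,(a+b)/2
def orange(c):
    h=cv2.cvtColor(c.im,cv2.COLOR_BGR2HSV); m=cv2.inRange(h,(3,140,90),(18,255,255))
    n,L,st,ce=cv2.connectedComponentsWithStats(m)
    return [(ce[i],st[i],L==i) for i in range(1,n) if st[i][4]>60]
E
python3 - <<'E'
from h import *
np.set_printoptions(precision=4,suppress=True)
t=Cam("top"); s=Cam("scene")
def seg(c,a,b,o,k): return edge(c,np.array(a)/k+o,np.array(b)/k+o,w=2,lo=.03,hi=.97)
for nm,c,o,k,E in (("top",t,(100,130),5,{"+x":[((165,176),(265,182)),((400,190),(495,199))],"+y":[((165,180),(155,228)),((140,345),(134,408))],"-y":[((497,205),(491,250)),((477,375),(470,430))],"-x":[((140,414),(232,420)),((365,430),(465,437))]}),
 ("scene",s,(280,140),6,{"-x":[((132,186),(225,168)),((370,138),(475,120))],"+y":[((480,122),(500,158)),((548,250),(572,305))],"-y":[((130,190),(145,220)),((190,335),(217,387))],"+x":[((220,389),(335,365)),((485,335),(568,313))]})):
    for e,ss in E.items():
        Ls=[seg(c,a,b,o,k) for a,b in ss]
        for z in (.014,):
            ya=[wline(c,l[0],z) for l in Ls]
            P=np.array([y[1] for y in ya]); d=P[1]-P[0]
            if e[1]=="x": d=d*np.sign(d[1]); yaw=np.arctan2(-d[0],d[1])
            else: d=d*np.sign(d[0]); yaw=np.arctan2(d[1],d[0])
            ex=np.array([np.cos(-.14),np.sin(-.14)]); ey=np.array([-ex[1],ex[0]])
            print(nm,e,"yaw %.3f"%yaw,"off %s"%(P@(ex if e[1]=="x" else ey)),[round(l[1],2) for l in Ls])
for nm,c in(("top",t),("scene",s)):
    for ce,st,m in orange(c): print(nm,ce,st, c.plane(*ce,.02)[:2])
def cen(c,lo,hi,box,z,nm):
    x0,y0,x1,y1=box; h=cv2.cvtColor(c.im[y0:y1,x0:x1],cv2.COLOR_BGR2HSV); m=cv2.inRange(h,lo,hi); M=cv2.moments(m,True); u=M["m10"]/M["m00"]+x0; v=M["m01"]/M["m00"]+y0
    print(nm,int(M["m00"]),(round(u,1),round(v,1)),c.plane(u,v,z)[:2]); return u,v
cen(t,(95,80,20),(130,255,255),(330,80,375,125),.04,"tin blue")
cen(t,(45,80,20),(85,255,255),(235,160,260,185),.02,"cap")
cen(t,(20,120,60),(35,255,255),(165,80,205,112),.01,"float")
for n,p in(("terminal",(256,215)),("ext",(273,99)),("wrench",(406,262)),("brush",(135,318)),("bin corner",(415,180)),("toaster near-left bottom",(403,118)),("toaster left top",(420,115))): print(n,t.plane(*p,.01)[:2])
E
```

```text
top +x yaw -0.150 off [0.5601 0.5588] [0.26, 0.2]
top +y yaw -0.143 off [0.3933 0.3936] [0.15, 0.08]
top -y yaw -0.138 off [0.2103 0.2102] [0.22, 0.28]
top -x yaw -0.147 off [0.4272 0.4264] [0.24, 0.2]
scene -x yaw -0.155 off [0.4303 0.4323] [0.13, 0.08]
scene +y yaw -0.141 off [0.3925 0.3924] [0.24, 0.17]
scene -y yaw -0.162 off [0.2101 0.2079] [0.06, 0.09]
scene +x yaw -0.148 off [0.5674 0.5684] [0.27, 0.22]
top [166.2265 156.9641] [156 147  21  20 362] [0.6209 0.2174]
top [118.8716 185.6963] [108 175  23  23 405] [0.5499 0.3441]
top [204.3696 192.0326] [195 182  20  21 368] [0.5163 0.1191]
top [157.16   222.5275] [146 213  24  20 400] [0.4443 0.2446]
scene [157.4065  13.9673] [150   1  16  30 214] [-0.5776  0.0111]
scene [286.8475  10.3411] [242   0  94  23 387] [-0.3804  0.5083]
scene [326.6612 156.1306] [317 148  21  17 245] [0.4411 0.2447]
scene [374.3211 169.1463] [364 161  22  18 246] [0.5444 0.3441]
scene [299.6854 185.0329] [290 178  20  15 213] [0.5113 0.1201]
scene [349.2674 201.1085] [338 194  24  16 258] [0.6193 0.2168]
tin blue 171 (347.8, 108.0) [ 0.7195 -0.2865]
cap 86 (246.0, 172.3) [0.5623 0.0054]
float 89 (186.4, 95.1) [0.8058 0.1582]
terminal [ 0.4468 -0.0126]
ext [ 0.7761 -0.0874]
wrench [ 0.2977 -0.3861]
brush [0.2134 0.3048]
bin corner [ 0.5106 -0.4488]
toaster near-left bottom [ 0.6918 -0.4479]
toaster left top [ 0.6974 -0.4976]
```

Lid centre is ≈ (0.5325, 0.230), yaw ≈ -0.146. The line-edge and orange-centroid estimates agree within 1.5 mm, and the two views agree at plate height 14 mm. Next: planning the approach.

```bash
cat >> h.py <<'E'
def plan(p,yaw,tilt=None):
    """tool pointing down, tool z (jaw axis) horizontal at yaw (mod pi). prints deltas in tool axes"""
    st=ctrl.sense(); Rm=R.from_quat(st["tcp_rot"]).as_matrix()
    y=np.array([0,0,-1.]); best=None
    for k in (0,np.pi):
        z=np.array([np.cos(yaw+k),np.sin(yaw+k),0]); x=np.cross(y,z); T=np.stack([x,y,z],1)
        rv=R.from_matrix(Rm.T@T).as_rotvec()
        if best is None or np.linalg.norm(rv)<np.linalg.norm(best[0]): best=(rv,T)
    d=np.asarray(p)-st["tcp_pos"]
    print("tcp",st["tcp_pos"].round(4),"delta tool now (mm)",(Rm.T@d*1000).round(1),"after rot",(best[1].T@d*1000).round(1),"rot units",(np.degrees(best[0])/5).round(2),"q6",st["joint_pos"][5].round(2),"F",st["contact_force"].round(1),"t",st["time_s"],"op",st["opening"].round(4))
E
python3 - <<'E'
from h import *
plan([.5325,.230,.15],-.146)
print(R.from_quat(ctrl.sense()["tcp_rot"]).as_matrix().round(3))
E
```

```text
Traceback (most recent call last):
  File "h.py", line 56, in plan
    print("tcp",st["tcp_pos"].round(4),"delta tool now (mm)",(Rm.T@d*1000).round(1),"after rot",(best[1].T@d*1000).round(1),"rot units",(np.degrees(best[0])/5).round(2),"q6",st["joint_pos"][5].round(2),"F",st["contact_force"].round(1),"t",st["time_s"],"op",st["opening"].round(4))
                                                                                                                                                                                                                                                                 ^^^^^^^^^^^^^^^^^^^
AttributeError: 'float' object has no attribute 'round'
```

```bash
sed -i 's/st\["opening"\].round(4)/round(st["opening"],4)/' h.py
python3 - <<'E'
from h import *
plan([.5325,.230,.15],-.146)
print(R.from_quat(ctrl.sense()["tcp_rot"]).as_matrix().round(3))
E
```

```text
tcp [ 0.2197 -0.5042  0.2313] delta tool now (mm) [-580.    81.3 -548.2] after rot [-771.9   81.3  202.7] rot units [ -0.   -11.62   0.  ] q6 -0.2 F [-0.3 -0.1  0.5] t 0.6 op 0.0855
[[-0.917  0.     0.399]
 [-0.399 -0.    -0.917]
 [ 0.    -1.     0.   ]]
```

```bash
R='[0,0,0]'; python3 -m creep '{"delta_pos": [[-0.034,0,-0.032],[-0.034,0,-0.032],[-0.034,0,-0.032],[-0.034,0,-0.032],[-0.034,0,-0.032]], "rot": [[0,0,0],[0,0,0],[0,0,0],[0,0,0],[0,0,0]]}' 0.05 30
python3 -m creep '{"delta_pos": [[-0.034,0,-0.032],[-0.034,0,-0.032],[-0.034,0,-0.032],[-0.034,0,-0.032],[-0.034,0,-0.032]], "rot": [[0,0,0],[0,0,0],[0,0,0],[0,0,0],[0,0,0]]}'
python3 -m creep '{"delta_pos": [[-0.034,0,-0.032],[-0.034,0,-0.032],[-0.034,0,-0.032],[-0.034,0,-0.032],[-0.034,0,-0.032]], "rot": [[0,0,0],[0,0,0],[0,0,0],[0,0,0],[0,0,0]]}'
python3 -m creep '{"delta_pos": [[0,0,0],[0,0,0],[0,0,0],[0,0,0],[0,0,0]], "rot": [[0,-1,0],[0,-1,0],[0,-1,0],[0,-1,0],[0,-1,0]]}'
python3 -m creep '{"delta_pos": [[0,0.016,0],[0,0.016,0],[0,0.016,0],[0,0.016,0],[0,0.016,0]], "rot": [[0,-1,0],[0,-1,0],[0,-1,0],[0,-1,0],[0,-1,0]]}'
python3 -c "
from h import *
plan([.5325,.230,.15],-.146)"
```

```text
time_s: 1.1
tcp_pos: [0.312, -0.288, 0.2314]
tcp_rot: [0.144, -0.692, 0.692, -0.144]
contact_force: [1.4, 0.0, -0.8]
opening: 0.0498
time_s: 1.6
tcp_pos: [0.404, -0.0733, 0.2317]
tcp_rot: [0.144, -0.692, 0.693, -0.144]
contact_force: [1.1, -0.7, -0.1]
opening: 0.0501
time_s: 2.1
tcp_pos: [0.496, 0.1416, 0.2316]
tcp_rot: [0.144, -0.692, 0.692, -0.145]
contact_force: [1.2, -1.4, 0.8]
opening: 0.0503
time_s: 2.6
tcp_pos: [0.4955, 0.1396, 0.2313]
tcp_rot: [0.292, -0.644, 0.644, -0.292]
contact_force: [-0.1, 0.9, -0.8]
opening: 0.0502
time_s: 3.1
tcp_pos: [0.4956, 0.1395, 0.1508]
tcp_rot: [0.424, -0.566, 0.566, -0.424]
contact_force: [-0.4, -0.3, 0.1]
opening: 0.0501
tcp [0.4956 0.1395 0.1508] delta tool now (mm) [-97.2   0.9  10.1] after rot [-94.9   0.8  23.3] rot units [-0.   -1.58 -0.  ] q6 0.34 F [-0.4 -0.3  0.1] t 3.1 op 0.0501
```

```bash
python3 -m creep '{"delta_pos": [[0,0,0],[0,0,0],[-0.0317,0,0.0078],[-0.0317,0,0.0078],[-0.0316,0,0.0077]], "rot": [[0,-0.79,0],[0,-0.79,0],[0,0,0],[0,0,0],[0,0,0]]}'
python3 -m creep '{"delta_pos": [[0,0.03,0],[0,0.03,0],[0,0.02,0],[0,0.01,0],[0,0,0]], "rot": [[0,0,0],[0,0,0],[0,0,0],[0,0,0],[0,0,0]]}'
python3 -c "
from h import *
t=Cam('top');s=Cam('scene')
crop(t,90,130,230,250,5,'pics/g1t.png');crop(s,260,110,410,220,5,'pics/g1s.png')
plan([.5325,.230,.016],-.146)"
```

```text
time_s: 3.6
tcp_pos: [0.5333, 0.2308, 0.1515]
tcp_rot: [0.461, -0.536, 0.536, -0.461]
contact_force: [0.5, -0.6, -0.3]
opening: 0.0501
time_s: 4.1
tcp_pos: [0.5319, 0.2297, 0.06]
tcp_rot: [-0.462, 0.536, -0.535, 0.46]
contact_force: [0.3, -0.4, 0.2]
opening: 0.0499
tcp [0.5334 0.23   0.0621] delta tool now (mm) [ 0.2 46.1 -1. ] after rot [ 0.2 46.1 -0.9] rot units [-0.01 -0.04 -0.01] q6 0.36 F [ 0.6 -0.1  0.6] t 4.2 op 0.0504
```

View pics/g1t.png

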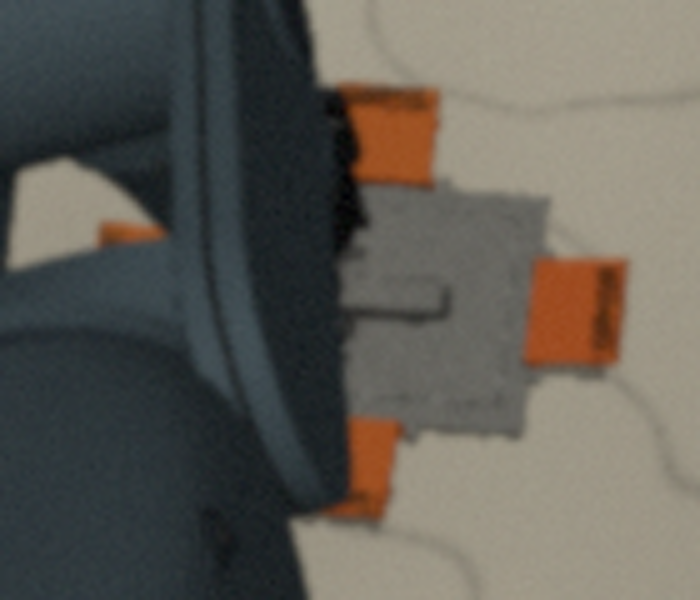

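View pics/g1s.png

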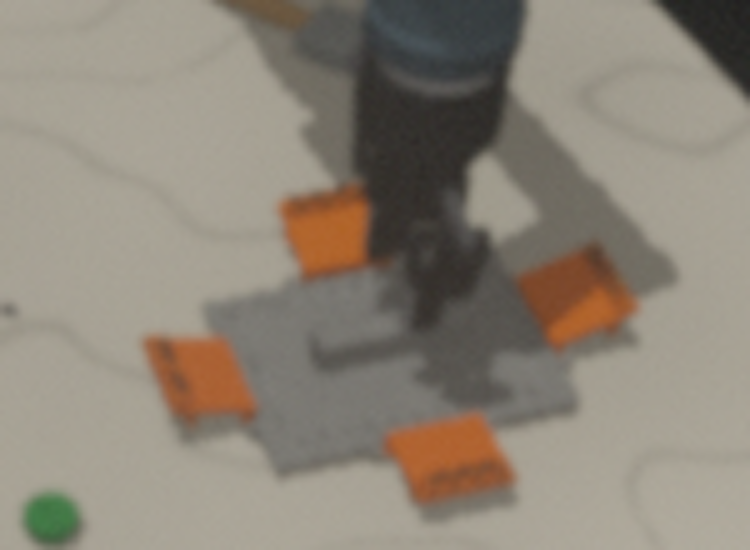

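The gripper hangs over the rib middle, with the rib's near end at scene crop (315,350) and the finger at (430,300). I'll descend and grip.

```bash
python3 -m creep '{"delta_pos": [[0,0.015,-0.0005],[0,0.015,-0.0005],[0,0.01,0],[0,0.005,0],[0,0,0]], "rot": [[0,0,0],[0,0,0],[0,0,0],[0,0,0],[0,0,0]]}'
python3 -m creep '{"delta_pos": [[0,0,0],[0,0,0],[0,0,0],[0,0,0],[0,0,0]], "rot": [[0,0,0],[0,0,0],[0,0,0],[0,0,0],[0,0,0]]}' 0 60
python3 -m creep '{"delta_pos": [[0,0,0],[0,0,0],[0,0,0],[0,0,0],[0,0,0]], "rot": [[0,0,0],[0,0,0],[0,0,0],[0,0,0],[0,0,0]]}'
```

```text
time_s: 4.7
tcp_pos: [0.5318, 0.2301, 0.0164]
tcp_rot: [-0.461, 0.536, -0.536, 0.461]
contact_force: [-0.8, 0.3, -1.0]
opening: 0.0499
time_s: 5.2
tcp_pos: [0.5321, 0.2303, 0.0172]
tcp_rot: [0.461, -0.536, 0.536, -0.462]
contact_force: [-1.0, 0.5, 6.1]
opening: 0.0167
time_s: 5.7
tcp_pos: [0.5321, 0.2303, 0.0173]
tcp_rot: [0.461, -0.536, 0.536, -0.462]
contact_force: [-2.0, -0.0, 6.1]
opening: 0.0169
```

```bash
python3 -m creep '{"delta_pos": [[0,-0.01,0],[0,-0.025,0],[0,-0.035,0],[0,-0.035,0],[0,-0.025,0]], "rot": [[0,0,0],[0,0,0],[0,0,0],[0,0,0],[0,0,0]]}'
python3 -c "
from h import *
plan([.5537,-.25,.148],-.122)"
```

```text
time_s: 6.2
tcp_pos: [0.5321, 0.2302, 0.1487]
tcp_rot: [0.461, -0.536, 0.536, -0.462]
contact_force: [1.1, 0.7, -4.0]
opening: 0.0167
tcp [0.5321 0.2302 0.1487] delta tool now (mm) [471.6   0.6  92.9] after rot [474.    0.7  79.9] rot units [-0.02 -0.31 -0.01] q6 0.37 F [ 1.1  0.7 -4. ] t 6.2 op 0.0167
```

```bash
python3 -m creep '{"delta_pos": [[0,0,0],[0.025,0,0.0042],[0.035,0,0.0059],[0.04,0,0.0068],[0.04,0,0.0068]], "rot": [[0,-0.31,0],[0,0,0],[0,0,0],[0,0,0],[0,0,0]]}'
python3 -m creep '{"delta_pos": [[0.04,0,0.0068],[0.04,0,0.0068],[0.04,0,0.0068],[0.04,0,0.0068],[0.04,0,0.0068]], "rot": [[0,0,0],[0,0,0],[0,0,0],[0,0,0],[0,0,0]]}'
python3 -m creep '{"delta_pos": [[0.04,0,0.0068],[0.04,0,0.0068],[0.03,0,0.0051],[0.018,0,0.003],[0.006,0,0.001]], "rot": [[0,0,0],[0,0,0],[0,0,0],[0,0,0],[0,0,0]]}'
python3 -m creep '{"delta_pos": [[0,0,0],[0,0,0],[0,0,0],[0,0,0],[0,0,0]], "rot": [[0,0,0],[0,0,0],[0,0,0],[0,0,0],[0,0,0]]}'
python3 -c "
from h import *
t=Cam('top');s=Cam('scene')
crop(t,260,80,420,200,5,'pics/h1t.png');crop(s,90,150,240,260,5,'pics/h1s.png')
plan([.5537,-.25,.148],-.122)"
```

```text
time_s: 6.7
tcp_pos: [0.5367, 0.0872, 0.1442]
tcp_rot: [-0.47, 0.53, -0.528, 0.468]
contact_force: [1.3, 0.1, -3.5]
opening: 0.0167
time_s: 7.2
tcp_pos: [0.5461, -0.1156, 0.1442]
tcp_rot: [-0.469, 0.53, -0.528, 0.468]
contact_force: [1.2, -0.7, -4.0]
opening: 0.0167
time_s: 7.7
tcp_pos: [0.5529, -0.2515, 0.1446]
tcp_rot: [-0.468, 0.531, -0.529, 0.468]
contact_force: [0.2, -0.3, -4.1]
opening: 0.0168
time_s: 8.2
tcp_pos: [0.5539, -0.2493, 0.1465]
tcp_rot: [0.469, -0.529, 0.529, -0.469]
contact_force: [-0.2, 0.7, -4.3]
opening: 0.0163
tcp [ 0.5538 -0.2497  0.1465] delta tool now (mm) [ 0.3 -1.5 -0.1] after rot [ 0.3 -1.5 -0.1] rot units [-0.  0.  0.] q6 -0.49 F [-0.6 -0.5 -3.9] t 8.3 op 0.0166
```

View pics/h1t.png

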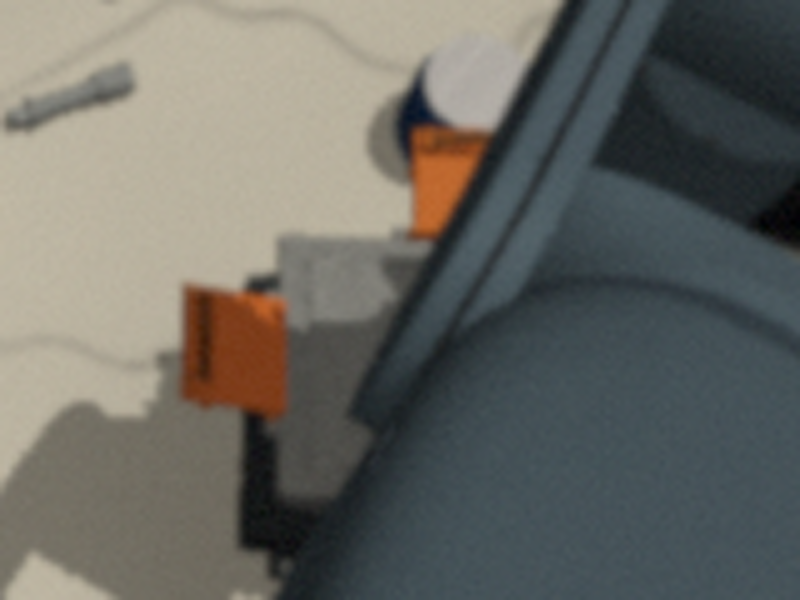

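View pics/h1s.png

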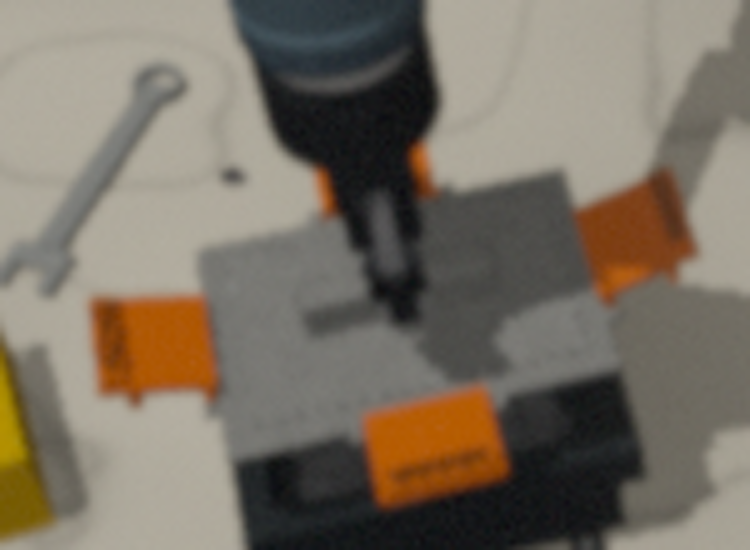

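The lid is level in the grip over the box. In the scene crop its plate runs (200,250)–(567,172)–(618,375)–(237,460). I'll fit the held plate's edges in the same views used for the box and compare.

```bash
cat > lidpose.py <<'E'
from h import *
np.set_printoptions(precision=4,suppress=True)
def run(c,o,k,E,z,yaw0=-.122,w=2,save=None):
    ex=np.array([np.cos(yaw0),np.sin(yaw0)]); ey=np.array([-ex[1],ex[0]]); vis=c.im.copy()
    for e,ss in E.items():
        Ls=[edge(c,np.array(a)/k+o,np.array(b)/k+o,w=w,lo=.05,hi=.95) for a,b in ss]
        P=np.array([wline(c,l[0],z)[1] for l in Ls]); y="%.3f"%wline(c,Ls[0][0],z)[0]
        if len(P)>1:
            d=P[1]-P[0]; d=d*np.sign(d[1] if e[1]=="x" else d[0]); y="%.4f"%(np.arctan2(-d[0],d[1]) if e[1]=="x" else np.arctan2(d[1],d[0]))
        h={"+x":-.065,"-x":.065,"+y":-.091,"-y":.091}[e]
        print(e,"yaw",y,"centre coord",P@(ex if e[1]=="x" else ey)+h,"res",[round(l[1],2) for l in Ls])
E
python3 - <<'E'
from lidpose import *
t=Cam('top');s=Cam('scene')
ex=np.array([np.cos(-.122),np.sin(-.122)]); ey=np.array([-ex[1],ex[0]])
for b in ((.553,-.2499),(.5544,-.2504)): print("box",np.array(b)@ex,np.array(b)@ey)
print("scene");run(s,(90,150),5,{"-x":[((205,249),(315,224)),((470,192),(555,174))],"+y":[((568,178),(580,210)),((608,310),(618,365))],"-y":[((200,255),(206,290)),((218,395),(236,455))],"+x":[((242,462),(360,432)),((515,395),(610,375))]},.143)
print("top");run(t,(260,80),5,{"+x":[((285,236),(400,234))],"+y":[((280,245),(280,285)),((280,425),(277,490))]},.143)
E
```

```text
box 0.5793019021629648 -0.1807437859246366
box 0.5807523450712462 -0.18106969292029018
scene
-x yaw -0.1292 centre coord [0.5825 0.5833] res [0.24, 0.18]
+y yaw -0.1180 centre coord [-0.182  -0.1816] res [0.12, 0.1]
-y yaw -0.1268 centre coord [-0.1806 -0.1811] res [0.08, 0.09]
+x yaw -0.1204 centre coord [0.5843 0.5841] res [0.29, 0.2]
top
+x yaw -0.084 centre coord [0.5816] res [0.17]
+y yaw -0.1096 centre coord [-0.1795 -0.1807] res [0.21, 0.17]
```

Compared in the same views, the lid sits about 1.5–2 mm too far along the box's +x. y and yaw agree (≤0.5 mm, <0.01 rad). I'll correct and descend to just above the rim.

```bash
python3 -m creep '{"delta_pos": [[0,0.012,-0.0018],[0,0.012,0],[0,0.012,0],[0,0.008,0],[0,0.002,0]], "rot": [[0,0,0],[0,0,0],[0,0,0],[0,0,0],[0,0,0]]}'
python3 -m creep '{"delta_pos": [[0,0,0],[0,0,0],[0,0,0],[0,0,0],[0,0,0]], "rot": [[0,0,0],[0,0,0],[0,0,0],[0,0,0],[0,0,0]]}'
python3 -c "
from h import *
t=Cam('top');s=Cam('scene')
crop(t,260,80,420,200,5,'pics/i1t.png');crop(s,90,160,240,270,5,'pics/i1s.png')
plan([.5537,-.25,.0915],-.122)"
```

```text
time_s: 8.9
tcp_pos: [0.551, -0.2494, 0.0983]
tcp_rot: [-0.469, 0.531, -0.529, 0.468]
contact_force: [-0.8, 0.6, -3.6]
opening: 0.0168
time_s: 9.4
tcp_pos: [0.5521, -0.2501, 0.1007]
tcp_rot: [0.468, -0.529, 0.53, -0.469]
contact_force: [-0.6, -0.4, -3.1]
opening: 0.0168
tcp [ 0.5519 -0.25    0.1005] delta tool now (mm) [-0.2  9.   1.7] after rot [-0.2  9.   1.7] rot units [-0. -0.  0.] q6 -0.49 F [-0.4  0.1 -3.6] t 9.5 op 0.0168
```

View pics/i1t.png

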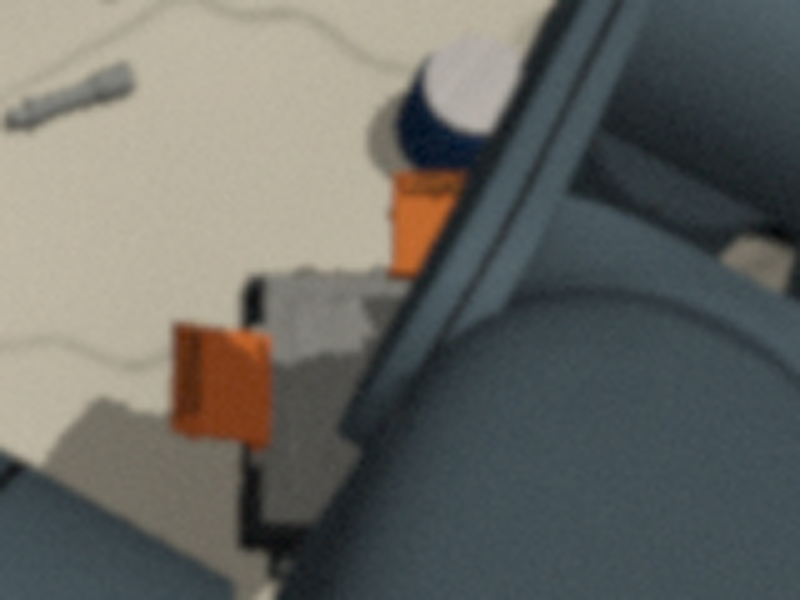

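View pics/i1s.png

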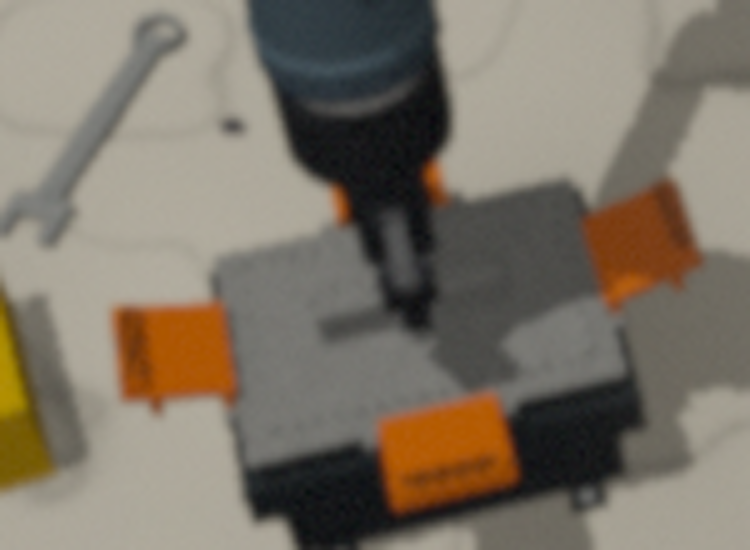

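The lid hangs just above the rim, with the dark rim border roughly even around it. Re-measuring.

```bash
python3 - <<'E'
from lidpose import *
t=Cam('top');s=Cam('scene')
print("scene");run(s,(90,160),5,{"-x":[((222,258),(330,234)),((470,200),(565,181))],"+y":[((574,183),(588,213)),((615,305),(625,345))],"-y":[((219,265),(226,300)),((236,400),(250,455))],"+x":[((255,462),(370,436)),((520,402),(620,378))]},.0972)
print("top");run(t,(260,80),5,{"+x":[((265,276),(385,273))],"+y":[((262,285),(262,325)),((261,455),(258,520))]},.0972)
E
```

```text
scene
-x yaw -0.1273 centre coord [0.5809 0.5816] res [0.16, 0.17]
+y yaw -0.1594 centre coord [-0.1785 -0.1818] res [0.12, 0.08]
-y yaw -0.1379 centre coord [-0.1814 -0.1829] res [0.19, 0.06]
+x yaw -0.1208 centre coord [0.5825 0.5823] res [0.19, 0.19]
top
+x yaw -0.053 centre coord [0.5833] res [0.12]
+y yaw -0.1362 centre coord [-0.1808 -0.1794] res [0.04, 0.18]
```

```bash
python3 -m creep '{"delta_pos": [[0,0.001,0],[0,0.001,0],[0,0.001,0],[0,0.001,0],[0,0.001,0]], "rot": [[0,0,0],[0,0,0],[0,0,0],[0,0,0],[0,0,0]]}'
python3 -m creep '{"delta_pos": [[0,0.0005,0],[0,0.0005,0],[0,0.0005,0],[0,0.0005,0],[0,0.0005,0]], "rot": [[0,0,0],[0,0,0],[0,0,0],[0,0,0],[0,0,0]]}'
```

```text
time_s: 10.1
tcp_pos: [0.5519, -0.2499, 0.0952]
tcp_rot: [-0.469, 0.53, -0.53, 0.468]
contact_force: [0.0, 0.4, -2.7]
opening: 0.0168
time_s: 10.6
tcp_pos: [0.5519, -0.2499, 0.0928]
tcp_rot: [0.468, -0.53, 0.53, -0.469]
contact_force: [-0.0, -0.7, -3.2]
opening: 0.017
```

```bash
python3 -m creep '{"delta_pos": [[0,0.0005,0],[0,0.0005,0],[0,0.0005,0],[0,0.0005,0],[0,0.0005,0]], "rot": [[0,0,0],[0,0,0],[0,0,0],[0,0,0],[0,0,0]]}'
python3 -m creep '{"delta_pos": [[0,0.0003,0],[0,0.0003,0],[0,0.0003,0],[0,0.0003,0],[0,0.0002,0]], "rot": [[0,0,0],[0,0,0],[0,0,0],[0,0,0],[0,0,0]]}'
python3 -c "
from h import *
plan([.5537,-.25,.0895],-.122)"
```

```text
time_s: 11.1
tcp_pos: [0.5519, -0.2499, 0.0903]
tcp_rot: [0.468, -0.53, 0.53, -0.468]
contact_force: [0.1, -0.6, -4.1]
opening: 0.0164
time_s: 11.6
tcp_pos: [0.5519, -0.25, 0.0893]
tcp_rot: [0.468, -0.53, 0.53, -0.468]
contact_force: [-1.5, 0.5, 0.7]
opening: 0.0166
tcp [ 0.5519 -0.25    0.0893] delta tool now (mm) [-0.2 -0.2  1.8] after rot [-0.2 -0.2  1.8] rot units [-0. -0.  0.] q6 -0.49 F [-1.5  0.5  0.7] t 11.6 op 0.0166
```

Contact came at TCP z = 0.0893, exactly the seated height expected from the pick-up. I'll release, lift and look.

```bash
python3 -m creep '{"delta_pos": [[0,0,0],[0,0,0],[0,0,0],[0,-0.01,0],[0,-0.02,0]], "rot": [[0,0,0],[0,0,0],[0,0,0],[0,0,0],[0,0,0]]}' 0.05
python3 -m creep '{"delta_pos": [[0,-0.04,0],[0,-0.04,0],[0,-0.03,0],[0,0,0],[0,0,0]], "rot": [[0,0,0],[0,0,0],[0,0,0],[0,0,0],[0,0,0]]}' 0
python3 -c "
from h import *
t=Cam('top');s=Cam('scene')
crop(t,260,100,420,220,5,'pics/j1t.png');crop(s,90,160,240,270,5,'pics/j1s.png')
plan([.5537,-.25,.0915],-.122)"
```

```text
time_s: 12.1
tcp_pos: [0.551, -0.2493, 0.1183]
tcp_rot: [-0.469, 0.531, -0.529, 0.468]
contact_force: [0.3, -0.2, -0.3]
opening: 0.0498
time_s: 12.6
tcp_pos: [0.5522, -0.2501, 0.2303]
tcp_rot: [0.468, -0.529, 0.531, -0.469]
contact_force: [-0.1, -0.7, -0.3]
opening: 0.0003
tcp [ 0.5512 -0.2495  0.2279] delta tool now (mm) [  0.3 136.4   2.8] after rot [  0.2 136.4   2.5] rot units [ 0.02 -0.   -0.01] q6 -0.49 F [-0.4  0.4 -0.3] t 12.7 op -0.0001
```

View pics/j1t.png

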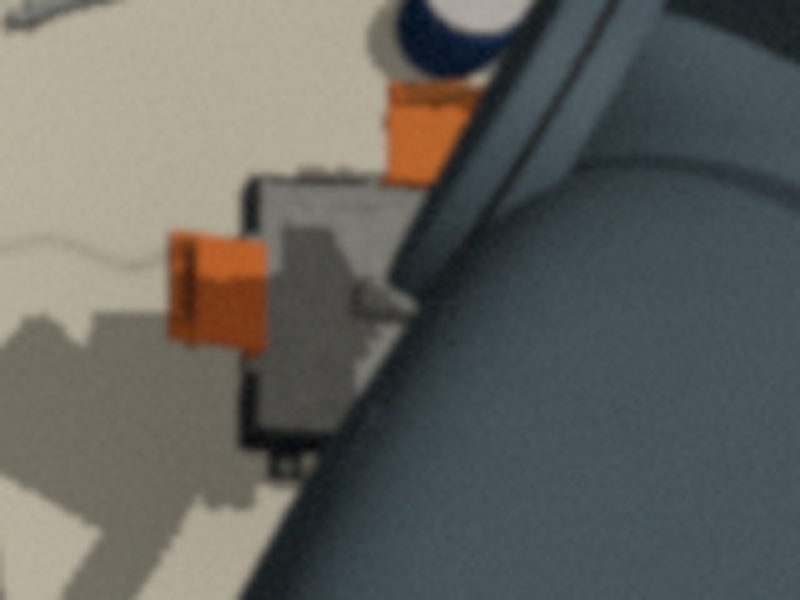

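View pics/j1s.png

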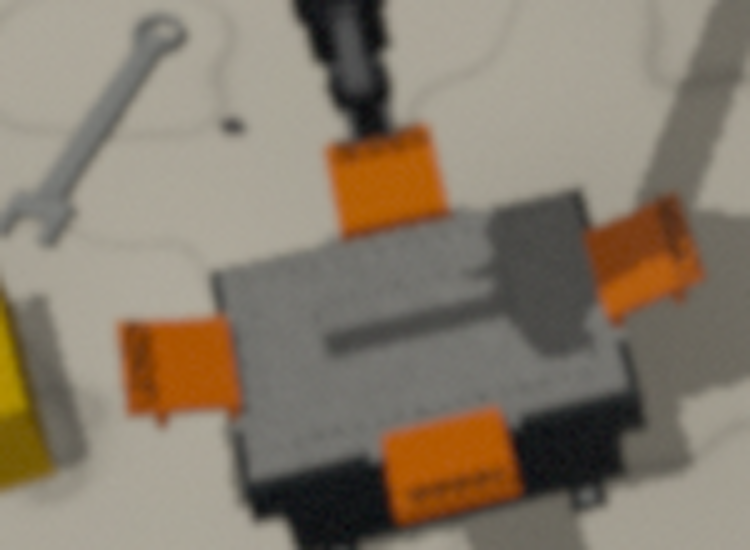

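The lid is seated flat: the plate lies on the rim with an even dark border, corners at scene crop (217,272), (582,192), (625,375) and (250,490). Now the +y side clip, with fingers closed and the finger flank (tool x direction) as the pushing face.

```bash
cat >> h.py <<'E'
C=np.array([.552,-.25]); YAW=-.122; EX=np.array([np.cos(YAW),np.sin(YAW)]); EY=np.array([-EX[1],EX[0]])
def loc(x,y): return C+x*EX+y*EY
def where():
    st=ctrl.sense(); d=st["tcp_pos"][:2]-C; f=st["contact_force"]
    print("lid xy mm",(d@EX*1000).round(1),(d@EY*1000).round(1),"z",(st["tcp_pos"][2]*1000).round(1),"F ex,ey,z",(f[:2]@EX).round(1),(f[:2]@EY).round(1),f[2].round(1),"t",round(st["time_s"],2))
E
python3 -c "
from h import *
plan([*loc(0,.141),.135],YAW)"
```

```text
tcp [ 0.5512 -0.2495  0.2279] delta tool now (mm) [-140.5   93.     0.9] after rot [-140.6   92.9    0.8] rot units [ 0.02 -0.   -0.01] q6 -0.49 F [-0.4  0.4 -0.3] t 12.7 op -0.0001
```

```bash
python3 -m creep '{"delta_pos": [[-0.03,0,0],[-0.04,0,0],[-0.04,0.02,0],[-0.0305,0.035,0.0005],[0,0.038,0]], "rot": [[0,0,0],[0,0,0],[0,0,0],[0,0,0],[0,0,0]]}'
python3 -m creep '{"delta_pos": [[0,0.01,0],[0,0.01,0],[0,0.01,0],[0,0.01,0],[0,0.0,0]], "rot": [[0,0,0],[0,0,0],[0,0,0],[0,0,0],[0,0,0]]}'
python3 -c "
from h import *
where(); s=Cam('scene');crop(s,110,130,260,240,5,'pics/k1s.png'); t=Cam('top');crop(t,260,100,420,220,5,'pics/k1t.png')"
```

```text
time_s: 13.2
tcp_pos: [0.5693, -0.1064, 0.1344]
tcp_rot: [-0.469, 0.529, -0.528, 0.47]
contact_force: [0.9, -0.5, -0.5]
opening: 0.0003
time_s: 13.7
tcp_pos: [0.5691, -0.1111, 0.0951]
tcp_rot: [-0.468, 0.53, -0.53, 0.468]
contact_force: [-1.2, 0.4, -0.3]
opening: 0.0002
lid xy mm 0.1 140.0 z 95.1 F ex,ey,z -1.2 0.3 -0.3 t 13.7
```

View pics/k1s.png

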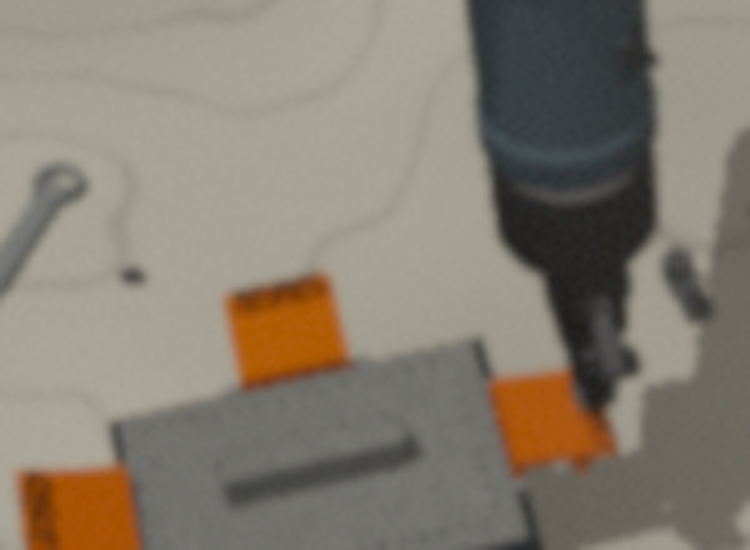

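View pics/k1t.png

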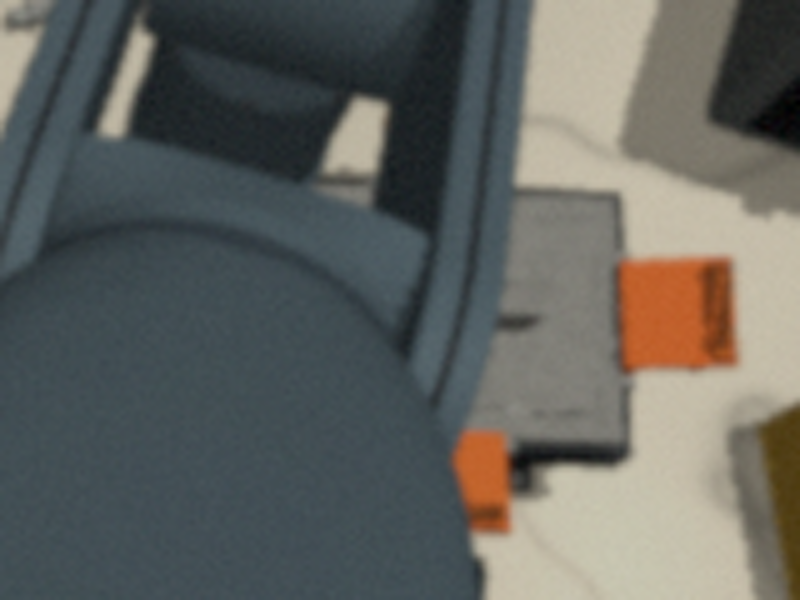

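The fingertip is right over the +y clip's ledge (scene crop ~ (597,400)). I'll fold it down gently.

```bash
python3 -m creep '{"delta_pos": [[0,0.003,0],[0,0.003,0],[0,0.003,0],[0,0.003,0],[0,0.003,0]], "rot": [[0,0,0],[0,0,0],[0,0,0],[0,0,0],[0,0,0]]}'
python3 -m creep '{"delta_pos": [[0,0.003,0],[0,0.003,0],[0,0.003,0],[0,0.003,0],[0,0.003,0]], "rot": [[0,0,0],[0,0,0],[0,0,0],[0,0,0],[0,0,0]]}'
python3 -c "
from h import *
where(); s=Cam('scene');crop(s,110,130,260,240,5,'pics/k2s.png')"
```

```text
time_s: 14.3
tcp_pos: [0.5695, -0.1105, 0.0807]
tcp_rot: [0.469, -0.53, 0.53, -0.469]
contact_force: [-0.1, -0.5, 0.7]
opening: 0.0002
time_s: 14.8
tcp_pos: [0.5695, -0.1105, 0.0657]
tcp_rot: [-0.468, 0.53, -0.53, 0.468]
contact_force: [-0.3, 0.1, -0.5]
opening: -0.0003
lid xy mm 0.4 140.6 z 65.7 F ex,ey,z -0.3 0.1 -0.5 t 14.8
```

View pics/k2s.png

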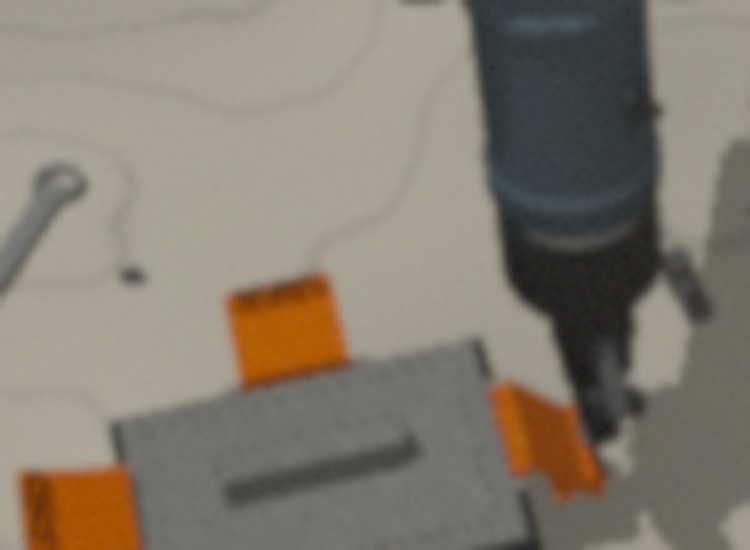

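The clip is folding with almost no force, and the lid hasn't moved. Continuing down to tab height.

```bash
python3 -m creep '{"delta_pos": [[0,0.006,0],[0,0.006,0],[0,0.006,0],[0,0.006,0],[0,0.006,0]], "rot": [[0,0,0],[0,0,0],[0,0,0],[0,0,0],[0,0,0]]}'
python3 -m creep '{"delta_pos": [[0.003,0,0],[0.003,0,0],[0.003,0,0],[0.003,0,0],[0.003,0,0]], "rot": [[0,0,0],[0,0,0],[0,0,0],[0,0,0],[0,0,0]]}'
python3 -c "
from h import *
where(); s=Cam('scene');crop(s,110,130,260,240,5,'pics/k3s.png')"
```

```text
time_s: 15.35
tcp_pos: [0.5694, -0.1105, 0.0352]
tcp_rot: [-0.469, 0.53, -0.53, 0.468]
contact_force: [-0.1, 0.2, 0.1]
opening: -0.0004
time_s: 15.85
tcp_pos: [0.5676, -0.1245, 0.0357]
tcp_rot: [-0.468, 0.53, -0.529, 0.469]
contact_force: [1.4, 4.7, -3.2]
opening: 0.0004
lid xy mm 0.2 126.5 z 35.7 F ex,ey,z 0.8 4.8 -3.2 t 15.85
```

View pics/k3s.png

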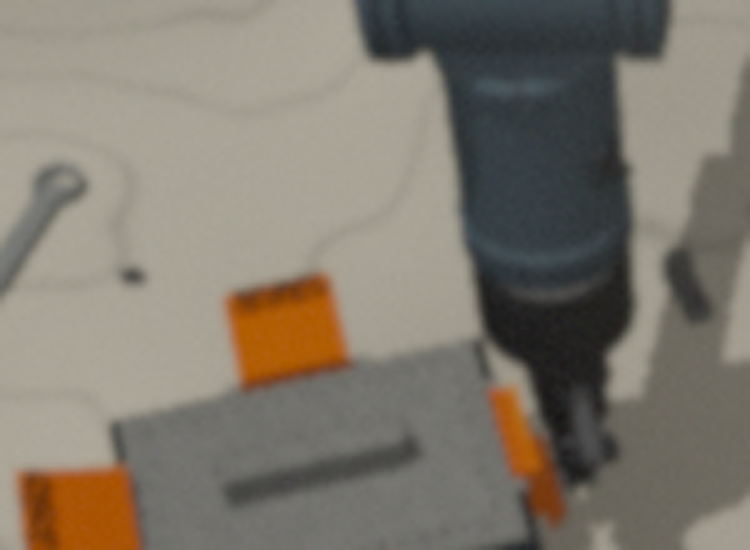

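Contact: 4.8 N with the finger face about 21.5 mm outside the hinge. Pressing on by feel.

```bash
python3 -m creep '{"delta_pos": [[0.0002,0,0],[0.0002,0,0],[0.0002,0,0],[0.0002,0,0],[0.0002,0,0]], "rot": [[0,0,0],[0,0,0],[0,0,0],[0,0,0],[0,0,0]]}';python3 -c "
from h import *
where()"; python3 -m creep '{"delta_pos": [[0.0002,0,0],[0.0002,0,0],[0.0002,0,0],[0.0002,0,0],[0.0002,0,0]], "rot": [[0,0,0],[0,0,0],[0,0,0],[0,0,0],[0,0,0]]}' >/dev/null;python3 -c "
from h import *
where()"
```

```text
time_s: 16.4
tcp_pos: [0.5678, -0.1269, 0.0362]
tcp_rot: [0.469, -0.529, 0.53, -0.468]
contact_force: [0.1, 0.3, -1.0]
opening: -0.0
lid xy mm 0.7 124.1 z 36.2 F ex,ey,z 0.0 0.3 -1.0 t 16.4
lid xy mm 0.5 123.5 z 36.0 F ex,ey,z 0.0 -0.1 -0.0 t 16.9
```

```bash
python3 -m creep '{"delta_pos": [[0.0002,0,0],[0.0002,0,0],[0.0002,0,0],[0.0002,0,0],[0.0002,0,0]], "rot": [[0,0,0],[0,0,0],[0,0,0],[0,0,0],[0,0,0]]}' >/dev/null;python3 -c "
from h import *
where()"; python3 -m creep '{"delta_pos": [[0.0002,0,0],[0.0002,0,0],[0.0002,0,0],[0.0002,0,0],[0.0002,0,0]], "rot": [[0,0,0],[0,0,0],[0,0,0],[0,0,0],[0,0,0]]}' >/dev/null;python3 -c "
from h import *
where()
s=Cam('scene');crop(s,150,170,250,240,7,'pics/k4s.png')"
```

```text
lid xy mm 0.4 122.5 z 35.9 F ex,ey,z 0.5 -0.4 -0.3 t 17.4
lid xy mm 0.4 121.5 z 35.9 F ex,ey,z -0.7 0.3 -0.4 t 17.9
```

View pics/k4s.png

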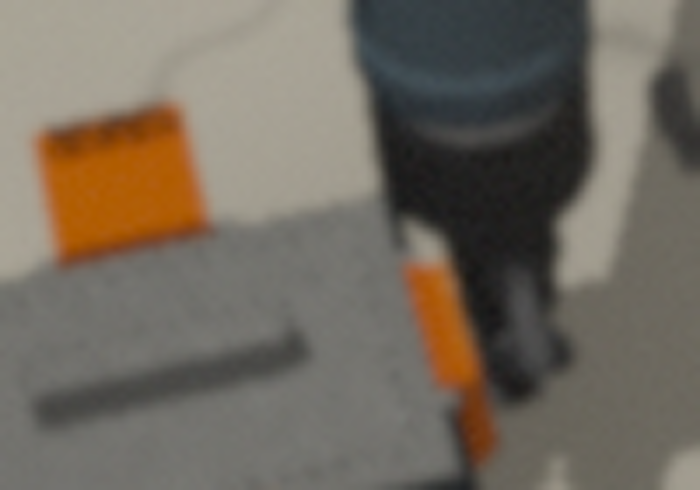

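Force is zero, so the clip has moved ahead of the finger (it snapped). I'll go on to the firm stop to confirm.

```bash
for i in 1; do python3 -m creep '{"delta_pos": [[0.0003,0,0],[0.0003,0,0],[0.0003,0,0],[0.0003,0,0],[0.0003,0,0]], "rot": [[0,0,0],[0,0,0],[0,0,0],[0,0,0],[0,0,0]]}' >/dev/null;python3 -c "
from h import *
where()";done; python3 -m creep '{"delta_pos": [[0.0003,0,0],[0.0003,0,0],[0.0003,0,0],[0.0003,0,0],[0.0003,0,0]], "rot": [[0,0,0],[0,0,0],[0,0,0],[0,0,0],[0,0,0]]}' >/dev/null;python3 -c "
from h import *
where()"
```

```text
lid xy mm 0.4 120.8 z 35.9 F ex,ey,z 0.3 5.2 0.2 t 18.45
lid xy mm 0.3 120.6 z 35.9 F ex,ey,z 2.0 9.7 0.9 t 18.95
```

```bash
python3 -m creep '{"delta_pos": [[0.0002,0,0],[0.0002,0,0],[0.0002,0,0],[0.0002,0,0],[0.0002,0,0]], "rot": [[0,0,0],[0,0,0],[0,0,0],[0,0,0],[0,0,0]]}' >/dev/null;python3 -c "
from h import *
where()"
python3 -m creep '{"delta_pos": [[-0.002,0,0],[-0.003,0,0],[-0.005,0,0],[-0.01,0,0],[-0.01,0,0]], "rot": [[0,0,0],[0,0,0],[0,0,0],[0,0,0],[0,0,0]]}' 
python3 -c "
from h import *
where()
s=Cam('scene');crop(s,150,170,250,240,7,'pics/k5s.png')"
```

```text
lid xy mm 0.3 120.5 z 35.8 F ex,ey,z 1.6 13.0 1.2 t 19.45
time_s: 19.95
tcp_pos: [0.5704, -0.1032, 0.0359]
tcp_rot: [0.468, -0.53, 0.53, -0.468]
contact_force: [1.3, 0.1, 0.7]
opening: 0.0004
lid xy mm 0.4 148.0 z 35.9 F ex,ey,z 1.3 0.3 0.7 t 19.95
```

View pics/k5s.png

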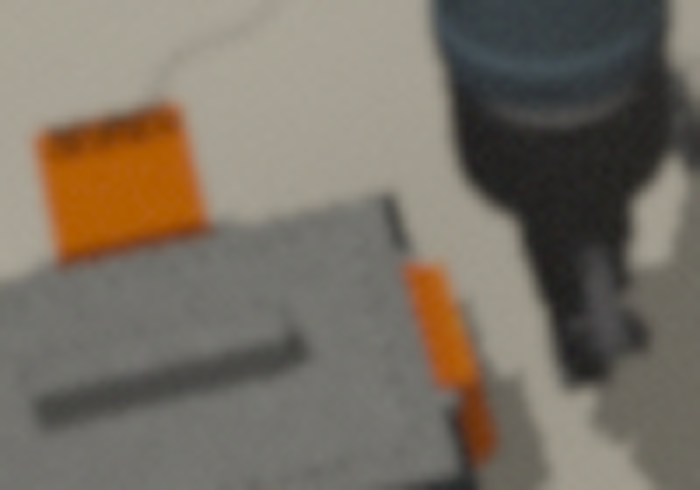

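The clip stayed put after the finger backed off: scene crop (470,400), same place as under the 13 N stop. It is hooked. Next is the -y clip; first a clearance check against the yellow bin and the toaster.

```bash
python3 -c "
from h import *
s=Cam('scene');t=Cam('top')
crop(t,370,20,512,240,3.5,'pics/n1t.png');crop(s,0,180,140,384,3,'pics/n1s.png')
print(tri(t,(413,182),s,(94,212)),tri(t,(413,182),s,(98,240)))
print(loc(0,-.141),loc(0,-.18))
plan([*loc(0,-.141),.15],YAW)"
```

```text
(array([ 0.4771586 , -0.40355659,  0.12344252]), np.float64(0.03159195045118756)) (array([ 0.49577014, -0.42866725,  0.04884672]), np.float64(0.01014104238716213))
[ 0.53484064 -0.38995198] [ 0.53009443 -0.4286621 ]
tcp [ 0.5704 -0.1027  0.0359] delta tool now (mm) [ 289.4 -114.1   -0.6] after rot [ 289.4 -114.1   -0.3] rot units [0.   0.01 0.  ] q6 -0.25 F [-0.   0.1  0.1] t 20.1 op 0.0
```

View pics/n1t.png

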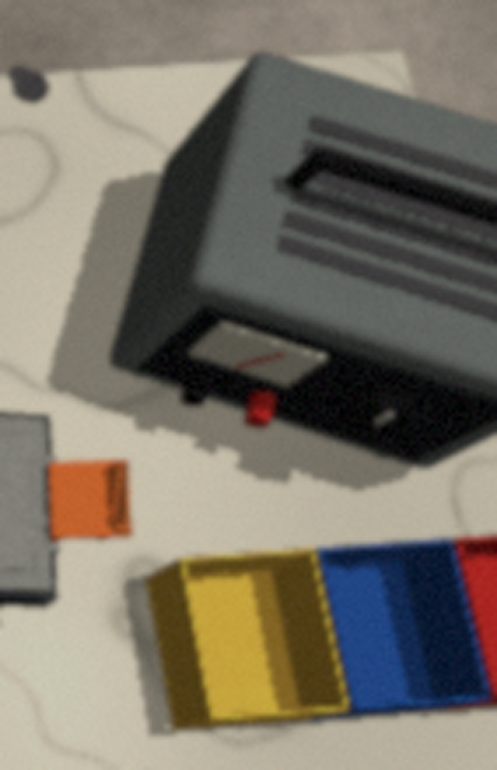

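View pics/n1s.png

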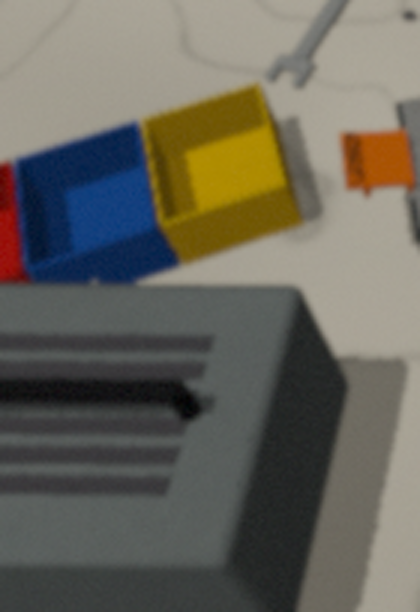

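The bin's rim (~50 mm) stays well below the gripper body (~108 mm), and the fingers keep ~30 mm from it. The toaster is farther away. Going over.

```bash
python3 -m creep '{"delta_pos": [[0,-0.03,0],[0,-0.04,0],[0,-0.035,0],[0.025,-0.01,0],[0.04,0,0]], "rot": [[0,0,0],[0,0,0],[0,0,0],[0,0,0],[0,0,0]]}'
python3 -m creep '{"delta_pos": [[0.045,0,0],[0.045,0,0],[0.045,0,0],[0.045,0,0],[0.0445,0,0]], "rot": [[0,0,0],[0,0,0],[0,0,0],[0,0,0],[0,0,0]]}'
python3 -m creep '{"delta_pos": [[0,0,0],[0,0.015,0],[0,0.015,0],[0,0.015,0],[0,0.01,0]], "rot": [[0,0,0],[0,0,0],[0,0,0],[0,0,0],[0,0,0]]}'
python3 -c "
from h import *
where(); s=Cam('scene');crop(s,80,150,220,255,5,'pics/m1s.png')"
```

```text
time_s: 20.6
tcp_pos: [0.5642, -0.1677, 0.1541]
tcp_rot: [0.469, -0.527, 0.531, -0.47]
contact_force: [0.3, -0.8, -0.3]
opening: 0.0
time_s: 21.1
tcp_pos: [0.5344, -0.393, 0.1509]
tcp_rot: [0.468, -0.53, 0.53, -0.468]
contact_force: [1.4, -0.2, -0.3]
opening: -0.0001
time_s: 21.6
tcp_pos: [0.5347, -0.3902, 0.0944]
tcp_rot: [-0.469, 0.53, -0.529, 0.468]
contact_force: [0.1, -1.0, -0.3]
opening: -0.0003
lid xy mm -0.1 -141.3 z 94.4 F ex,ey,z 0.2 -1.0 -0.3 t 21.6
```

View pics/m1s.png

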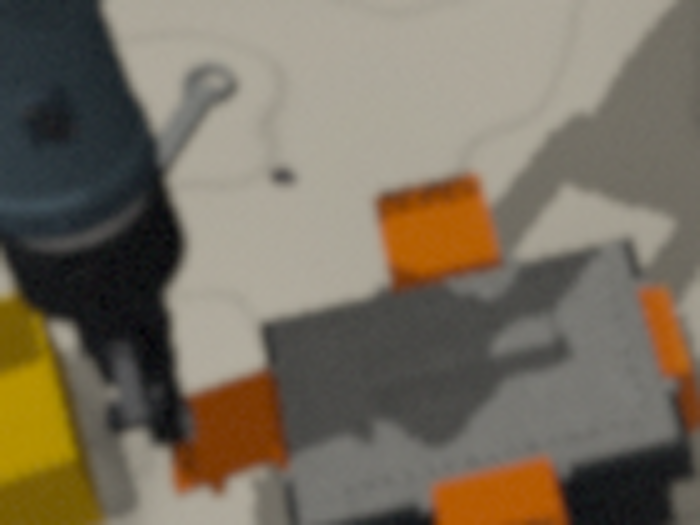

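The finger tip is at the -y clip's ledge (crop (165,430)), and the +y clip still holds down. Folding this one.

```bash
python3 -m creep '{"delta_pos": [[0,0.005,0],[0,0.006,0],[0,0.006,0],[0,0.006,0],[0,0.006,0]], "rot": [[0,0,0],[0,0,0],[0,0,0],[0,0,0],[0,0,0]]}'
python3 -m creep '{"delta_pos": [[0,0.006,0],[0,0.006,0],[0,0.006,0],[0,0.006,0],[0,0.006,0]], "rot": [[0,0,0],[0,0,0],[0,0,0],[0,0,0],[0,0,0]]}'
python3 -m creep '{"delta_pos": [[-0.003,0,0],[-0.003,0,0],[-0.002,0,0],[-0.002,0,0],[-0.001,0,0]], "rot": [[0,0,0],[0,0,0],[0,0,0],[0,0,0],[0,0,0]]}'
python3 -c "
from h import *
where(); s=Cam('scene');crop(s,80,150,220,255,5,'pics/m2s.png')"
```

```text
time_s: 22.15
tcp_pos: [0.5352, -0.3909, 0.0666]
tcp_rot: [0.468, -0.53, 0.53, -0.469]
contact_force: [0.6, 0.1, -0.4]
opening: 0.0
time_s: 22.65
tcp_pos: [0.535, -0.391, 0.0364]
tcp_rot: [-0.468, 0.53, -0.53, 0.468]
contact_force: [0.2, -0.6, -0.4]
opening: 0.0001
time_s: 23.15
tcp_pos: [0.5365, -0.3812, 0.0373]
tcp_rot: [0.469, -0.529, 0.53, -0.468]
contact_force: [-1.7, -6.2, -3.3]
opening: 0.0002
lid xy mm 0.6 -132.1 z 37.3 F ex,ey,z -1.0 -6.3 -3.3 t 23.15
```

View pics/m2s.png

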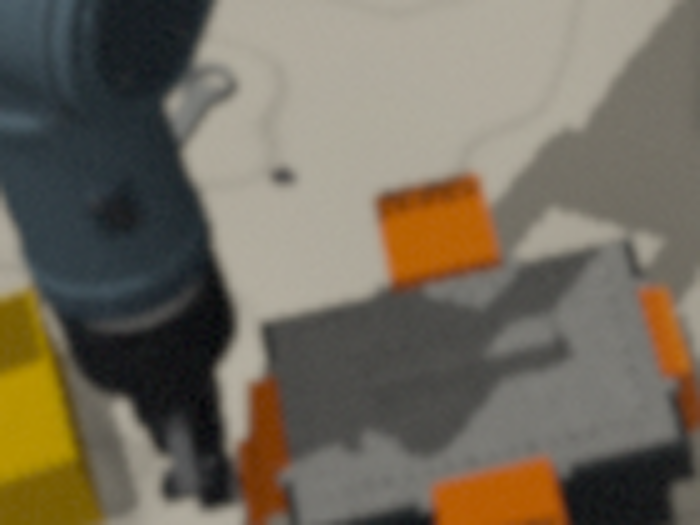

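6.3 N already at 27 mm, so the skirt stands further out here. Small steps.

```bash
python3 -m creep '{"delta_pos": [[-0.0002,0,0],[-0.0002,0,0],[-0.0002,0,0],[-0.0002,0,0],[-0.0002,0,0]], "rot": [[0,0,0],[0,0,0],[0,0,0],[0,0,0],[0,0,0]]}' >/dev/null;python3 -c "
from h import *
where()"; python3 -m creep '{"delta_pos": [[-0.0002,0,0],[-0.0002,0,0],[-0.0002,0,0],[-0.0002,0,0],[-0.0002,0,0]], "rot": [[0,0,0],[0,0,0],[0,0,0],[0,0,0],[0,0,0]]}' >/dev/null;python3 -c "
from h import *
where()"
```

```text
lid xy mm 0.6 -131.9 z 37.2 F ex,ey,z 0.8 -7.4 -3.3 t 23.7
lid xy mm 0.6 -131.0 z 37.2 F ex,ey,z 1.3 -6.2 -3.7 t 24.2
```

```bash
python3 -m creep '{"delta_pos": [[-0.0002,0,0],[-0.0002,0,0],[-0.0002,0,0],[-0.0002,0,0],[-0.0002,0,0]], "rot": [[0,0,0],[0,0,0],[0,0,0],[0,0,0],[0,0,0]]}' >/dev/null;python3 -c "
from h import *
where()"; python3 -m creep '{"delta_pos": [[-0.0002,0,0],[-0.0002,0,0],[-0.0002,0,0],[-0.0002,0,0],[-0.0002,0,0]], "rot": [[0,0,0],[0,0,0],[0,0,0],[0,0,0],[0,0,0]]}' >/dev/null;python3 -c "
from h import *
where()"
```

```text
lid xy mm 0.5 -129.4 z 37.1 F ex,ey,z 1.0 -4.2 -2.2 t 24.7
lid xy mm 0.3 -126.3 z 36.9 F ex,ey,z 0.9 -0.5 0.8 t 25.2
```

Snap: the force fell from 7.4 to 0.5 N. Next, the firm stop.

```bash
python3 -m creep '{"delta_pos": [[-0.0003,0,0],[-0.0003,0,0],[-0.0003,0,0],[-0.0003,0,0],[-0.0003,0,0]], "rot": [[0,0,0],[0,0,0],[0,0,0],[0,0,0],[0,0,0]]}' >/dev/null;python3 -c "
from h import *
where()"; python3 -m creep '{"delta_pos": [[-0.0002,0,0],[-0.0002,0,0],[-0.0002,0,0],[-0.0002,0,0],[-0.0002,0,0]], "rot": [[0,0,0],[0,0,0],[0,0,0],[0,0,0],[0,0,0]]}' >/dev/null;python3 -c "
from h import *
where()"
```

```text
lid xy mm 0.3 -125.5 z 36.9 F ex,ey,z -0.3 -0.2 0.2 t 25.7
lid xy mm 0.3 -124.4 z 36.9 F ex,ey,z 0.0 -0.4 -0.4 t 26.2
```

```bash
python3 -m creep '{"delta_pos": [[-0.0003,0,0],[-0.0003,0,0],[-0.0003,0,0],[-0.0003,0,0],[-0.0003,0,0]], "rot": [[0,0,0],[0,0,0],[0,0,0],[0,0,0],[0,0,0]]}' >/dev/null;python3 -c "
from h import *
where()"; python3 -m creep '{"delta_pos": [[-0.0002,0,0],[-0.0002,0,0],[-0.0002,0,0],[-0.0002,0,0],[-0.0002,0,0]], "rot": [[0,0,0],[0,0,0],[0,0,0],[0,0,0],[0,0,0]]}' >/dev/null;python3 -c "
from h import *
where()"
```

```text
lid xy mm 0.3 -123.3 z 36.9 F ex,ey,z -0.3 -1.9 -1.0 t 26.7
lid xy mm 0.4 -123.2 z 36.9 F ex,ey,z -1.0 -6.5 -2.5 t 27.2
```

```bash
python3 -m creep '{"delta_pos": [[-0.0002,0,0],[-0.0002,0,0],[-0.0002,0,0],[-0.0002,0,0],[-0.0002,0,0]], "rot": [[0,0,0],[0,0,0],[0,0,0],[0,0,0],[0,0,0]]}' >/dev/null;python3 -c "
from h import *
where()"
python3 -m creep '{"delta_pos": [[0.003,0,0],[0.006,0,0],[0.008,-0.02,0],[0,-0.04,0],[0,-0.05,0]], "rot": [[0,0,0],[0,0,0],[0,0,0],[0,0,0],[0,0,0]]}' 
python3 -c "
from h import *
where(); s=Cam('scene');crop(s,80,150,220,255,5,'pics/m3s.png')
t=Cam('top');print('tin',t.plane(354,97,.062))
crop(s,150,280,210,335,8,'pics/tin_s.png')
p=np.array([.7195,-.2865])-C;print(p@EX,p@EY)
p=t.plane(354,97,.062)[:2]-C;print(p@EX,p@EY)"
```

```text
lid xy mm 0.4 -123.2 z 37.0 F ex,ey,z -1.2 -9.6 -4.3 t 27.7
time_s: 28.2
tcp_pos: [0.5343, -0.3856, 0.1456]
tcp_rot: [-0.468, 0.532, -0.527, 0.469]
contact_force: [1.2, -1.3, -0.1]
opening: -0.0
lid xy mm -1.1 -136.7 z 145.6 F ex,ey,z 1.4 -1.1 -0.1 t 28.2
tin [ 0.74032711 -0.30036686  0.062     ]
0.17069697216119237 -0.015844358459751993
0.193056841733273 -0.027073544138073755
```

View pics/m3s.png

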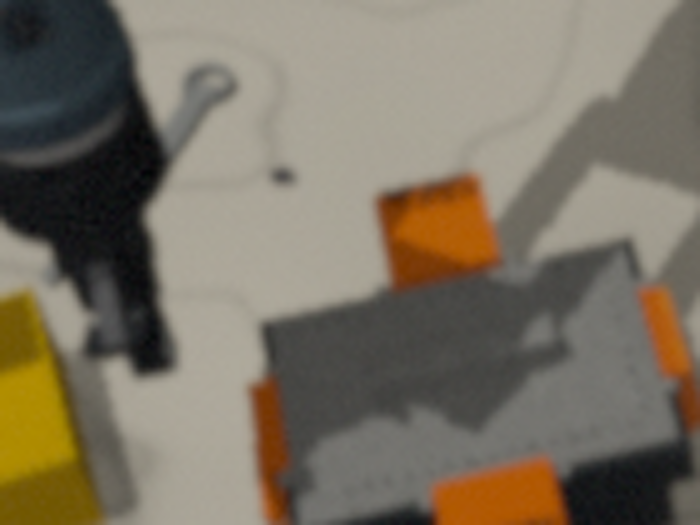

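View pics/tin_s.png

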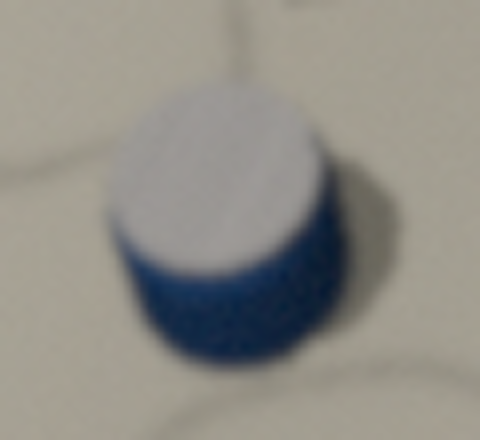

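Both y-side clips are folded and stay (crop (265,450) and (670,350)). The tin's near edge is ~35 mm beyond the finger's path for the +x clip. I'll move there and turn a quarter turn.

```bash
python3 -m creep '{"delta_pos": [[-0.0274,0,0.0232],[-0.0274,0,0.0232],[-0.0274,0,0.0232],[-0.0274,0,0.0232],[-0.0274,0,0.0232]], "rot": [[0,-0.6,0],[0,0,0],[0,0,0],[0,0,0],[0,0.6,0]]}' >/dev/null
python3 -m creep '{"delta_pos": [[0,0,0],[0,0,0],[0,0,0],[0,0,0],[0,0,0]], "rot": [[0,-1,0],[0,-1,0],[0,-1,0],[0,-1,0],[0,-1,0]]}' >/dev/null
python3 -m creep '{"delta_pos": [[0,0,0],[0,0,0],[0,0,0],[0,0,0],[0,0,0]], "rot": [[0,-1,0],[0,-1,0],[0,-1,0],[0,-1,0],[0,-1,0]]}' >/dev/null
python3 -m creep '{"delta_pos": [[0,0,0],[0,0,0],[0,0,0],[0,0,0],[0,0,0]], "rot": [[0,-1,0],[0,-1,0],[0,-1,0],[0,-1,0],[0,-1,0]]}' 
python3 -c "
from h import *
where()
plan([*loc(.115,0),.1],YAW+np.pi/2)"
```

```text
time_s: 30.3
tcp_pos: [0.6622, -0.2593, 0.1468]
tcp_rot: [-0.694, 0.134, -0.134, 0.695]
contact_force: [-0.6, 0.0, 0.2]
opening: -0.0003
lid xy mm 110.5 4.2 z 146.8 F ex,ey,z -0.6 -0.1 0.2 t 30.3
tcp [ 0.6622 -0.2593  0.1468] delta tool now (mm) [ 5.5 46.8 -3. ] after rot [ 4.5 46.8 -4.2] rot units [-0.01 -2.96 -0.  ] q6 -1.72 F [-0.6  0.   0.2] t 30.3 op -0.0003
```

```bash
python3 -m creep '{"delta_pos": [[0,0,0],[0,0,0],[0,0,0],[0.0045,0.02,-0.0042],[0,0.022,0]], "rot": [[0,-1,0],[0,-1,0],[0,-0.96,0],[0,0,0],[0,0,0]]}' 
python3 -c "
from h import *
where()
plan([*loc(.115,0),.1],YAW+np.pi/2)
s=Cam('scene');crop(s,110,160,250,265,5,'pics/o1s.png')"
```

```text
time_s: 30.8
tcp_pos: [0.6672, -0.2649, 0.1057]
tcp_rot: [0.706, -0.043, 0.045, -0.705]
contact_force: [0.3, -0.3, -0.0]
opening: 0.0004
lid xy mm 116.2 -0.8 z 105.7 F ex,ey,z 0.3 -0.3 -0.0 t 30.8
tcp [ 0.6672 -0.2649  0.1057] delta tool now (mm) [-1.2  5.7  0.8] after rot [-1.2  5.7  0.8] rot units [ 0.01 -0.04  0.04] q6 -1.98 F [ 0.3 -0.3 -0. ] t 30.8 op 0.0004
```

View pics/o1s.png

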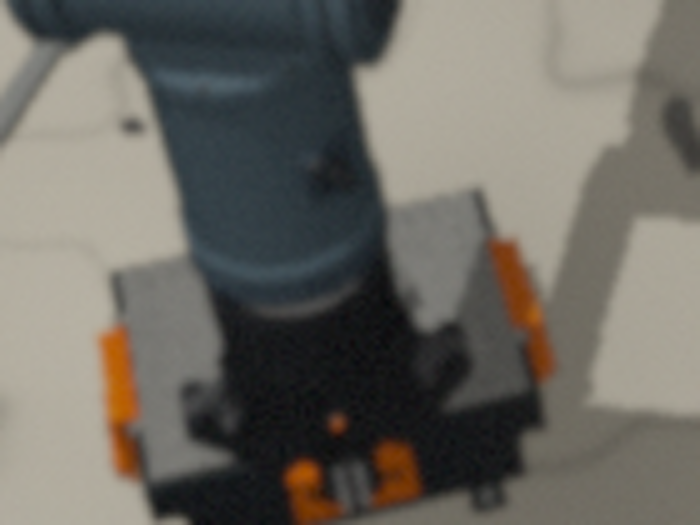

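The closed fingers are centred over the +x clip (crop (350,485)), and both y clips hold. Folding.

```bash
python3 -m creep '{"delta_pos": [[-0.001,0.008,0.0008],[0,0.008,0],[0,0.008,0],[0,0.008,0],[0,0.008,0]], "rot": [[0,0,0],[0,0,0],[0,0,0],[0,0,0],[0,0,0]]}' 
python3 -m creep '{"delta_pos": [[0,0.007,0],[0,0.007,0],[0,0.007,0],[0,0.006,0],[0,0.002,0]], "rot": [[0,0,0],[0,0,0],[0,0,0],[0,0,0],[0,0,0]]}' 
python3 -c "
from h import *
where()"
python3 -m creep '{"delta_pos": [[-0.002,0,0],[-0.002,0,0],[-0.001,0,0],[-0.001,0,0],[-0.0005,0,0]], "rot": [[0,0,0],[0,0,0],[0,0,0],[0,0,0],[0,0,0]]}' >/dev/null
python3 -c "
from h import *
where()"
```

```text
time_s: 31.35
tcp_pos: [0.6653, -0.2636, 0.0647]
tcp_rot: [0.706, -0.044, 0.045, -0.706]
contact_force: [0.1, 0.1, -0.0]
opening: 0.0001
time_s: 31.85
tcp_pos: [0.6648, -0.2633, 0.0348]
tcp_rot: [-0.705, 0.045, -0.044, 0.706]
contact_force: [-0.3, -0.1, -0.7]
opening: 0.0
lid xy mm 113.5 0.5 z 34.8 F ex,ey,z -0.3 -0.1 -0.7 t 31.85
lid xy mm 107.5 0.3 z 36.2 F ex,ey,z -0.5 0.6 -0.6 t 32.35
```

```bash
python3 -m creep '{"delta_pos": [[-0.0004,0,0],[-0.0004,0,0],[-0.0004,0,0],[-0.0004,0,0],[-0.0004,0,0]], "rot": [[0,0,0],[0,0,0],[0,0,0],[0,0,0],[0,0,0]]}' >/dev/null
python3 -c "
from h import *
where()"
python3 -m creep '{"delta_pos": [[-0.0004,0,0],[-0.0004,0,0],[-0.0004,0,0],[-0.0004,0,0],[-0.0004,0,0]], "rot": [[0,0,0],[0,0,0],[0,0,0],[0,0,0],[0,0,0]]}' >/dev/null
python3 -c "
from h import *
where()"
```

```text
lid xy mm 105.5 0.3 z 35.9 F ex,ey,z 0.1 1.3 0.7 t 32.85
lid xy mm 103.4 0.3 z 35.9 F ex,ey,z -0.4 -0.1 0.1 t 33.35
```

```bash
python3 -m creep '{"delta_pos": [[-0.0003,0,0],[-0.0003,0,0],[-0.0003,0,0],[-0.0003,0,0],[-0.0003,0,0]], "rot": [[0,0,0],[0,0,0],[0,0,0],[0,0,0],[0,0,0]]}' >/dev/null
python3 -c "
from h import *
where()"
python3 -m creep '{"delta_pos": [[-0.0003,0,0],[-0.0003,0,0],[-0.0003,0,0],[-0.0003,0,0],[-0.0003,0,0]], "rot": [[0,0,0],[0,0,0],[0,0,0],[0,0,0],[0,0,0]]}' >/dev/null
python3 -c "
from h import *
where();s=Cam('scene');crop(s,130,200,250,280,6,'pics/o2s.png')"
```

```text
lid xy mm 102.0 0.4 z 35.9 F ex,ey,z 0.7 -0.7 0.0 t 33.85
lid xy mm 100.7 0.3 z 35.9 F ex,ey,z 1.0 0.4 -0.4 t 34.35
```

View pics/o2s.png

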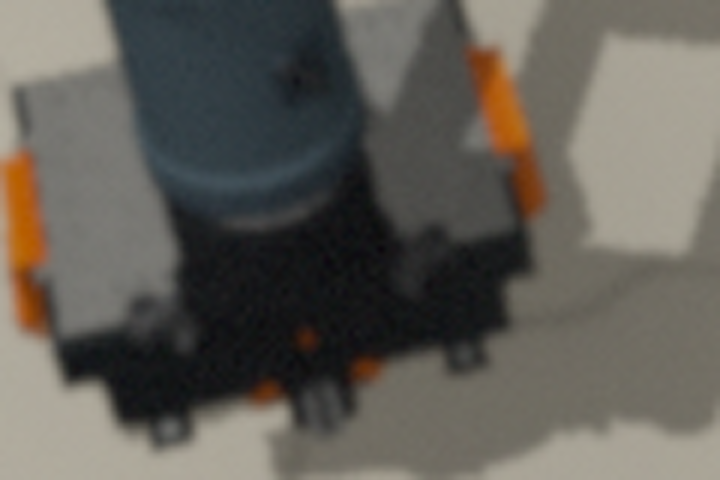

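The clip is in front of the finger and not yet at the lip. Continuing.

```bash
python3 -m creep '{"delta_pos": [[-0.0002,0,0],[-0.0002,0,0],[-0.0002,0,0],[-0.0002,0,0],[-0.0002,0,0]], "rot": [[0,0,0],[0,0,0],[0,0,0],[0,0,0],[0,0,0]]}' >/dev/null
python3 -c "
from h import *
where()"
python3 -m creep '{"delta_pos": [[-0.0002,0,0],[-0.0002,0,0],[-0.0002,0,0],[-0.0002,0,0],[-0.0002,0,0]], "rot": [[0,0,0],[0,0,0],[0,0,0],[0,0,0],[0,0,0]]}' >/dev/null
python3 -c "
from h import *
where()"
```

```text
lid xy mm 100.3 0.3 z 35.9 F ex,ey,z 6.3 0.6 -4.5 t 34.9
lid xy mm 99.7 0.3 z 35.8 F ex,ey,z 7.4 -0.3 -4.7 t 35.4
```

```bash
python3 -m creep '{"delta_pos": [[-0.0002,0,0],[-0.0002,0,0],[-0.0002,0,0],[-0.0002,0,0],[-0.0002,0,0]], "rot": [[0,0,0],[0,0,0],[0,0,0],[0,0,0],[0,0,0]]}' >/dev/null
python3 -c "
from h import *
where()"
```

```text
lid xy mm 98.6 0.3 z 35.8 F ex,ey,z 6.6 0.5 -4.7 t 35.9
```

```bash
python3 -m creep '{"delta_pos": [[-0.0002,0,0],[-0.0002,0,0],[-0.0002,0,0],[-0.0002,0,0],[-0.0002,0,0]], "rot": [[0,0,0],[0,0,0],[0,0,0],[0,0,0],[0,0,0]]}' >/dev/null
python3 -c "
from h import *
where()"
python3 -m creep '{"delta_pos": [[-0.0002,0,0],[-0.0002,0,0],[-0.0002,0,0],[-0.0002,0,0],[-0.0002,0,0]], "rot": [[0,0,0],[0,0,0],[0,0,0],[0,0,0],[0,0,0]]}' >/dev/null
python3 -c "
from h import *
where()"
```

```text
lid xy mm 97.0 0.4 z 35.8 F ex,ey,z 5.0 1.6 -4.2 t 36.4
lid xy mm 94.9 0.4 z 36.0 F ex,ey,z 0.2 -0.2 0.1 t 36.9
```

Snapped (7.4 → 0.2 N). Going on to the firm stop.

```bash
python3 -m creep '{"delta_pos": [[-0.0003,0,0],[-0.0003,0,0],[-0.0003,0,0],[-0.0003,0,0],[-0.0003,0,0]], "rot": [[0,0,0],[0,0,0],[0,0,0],[0,0,0],[0,0,0]]}' >/dev/null
python3 -c "
from h import *
where()"
python3 -m creep '{"delta_pos": [[-0.0002,0,0],[-0.0002,0,0],[-0.0002,0,0],[-0.0002,0,0],[-0.0002,0,0]], "rot": [[0,0,0],[0,0,0],[0,0,0],[0,0,0],[0,0,0]]}' >/dev/null
python3 -c "
from h import *
where()"
```

```text
lid xy mm 93.9 0.4 z 35.9 F ex,ey,z 0.4 -0.1 -0.2 t 37.4
lid xy mm 93.0 0.4 z 35.9 F ex,ey,z 0.1 -0.4 0.1 t 37.9
```

```bash
python3 -m creep '{"delta_pos": [[-0.0002,0,0],[-0.0002,0,0],[-0.0002,0,0],[-0.0002,0,0],[-0.0002,0,0]], "rot": [[0,0,0],[0,0,0],[0,0,0],[0,0,0],[0,0,0]]}' >/dev/null
python3 -c "
from h import *
where()"
```

```text
lid xy mm 92.9 0.3 z 36.0 F ex,ey,z 6.6 0.3 -2.6 t 38.4
```

```bash
python3 -m creep '{"delta_pos": [[-0.0002,0,0],[-0.0002,0,0],[-0.0002,0,0],[-0.0002,0,0],[0,0,0]], "rot": [[0,0,0],[0,0,0],[0,0,0],[0,0,0],[0,0,0]]}' >/dev/null
python3 -c "
from h import *
where()"
python3 -m creep '{"delta_pos": [[0.003,0,0],[0.006,0,0],[0.006,-0.03,0],[0,-0.04,0],[0,-0.045,0]], "rot": [[0,0,0],[0,0,0],[0,0,0],[0,0,0],[0,0,0]]}' >/dev/null
python3 -m creep '{"delta_pos": [[-0.04,0,0],[-0.045,0,0],[-0.045,0,0],[-0.045,0,0],[-0.045,0,0]], "rot": [[0,0,0],[0,0,0],[0,0,0],[0,0,0],[0,0,0]]}'
python3 -c "
from h import *
where()
plan([*loc(-.115,0),.1],YAW+np.pi/2)
s=Cam('scene');crop(s,110,160,250,265,5,'pics/p1s.png')"
```

```text
lid xy mm 92.8 0.3 z 36.1 F ex,ey,z 8.0 0.9 -3.1 t 38.9
time_s: 39.9
tcp_pos: [0.4372, -0.2345, 0.1509]
tcp_rot: [-0.706, 0.045, -0.044, 0.706]
contact_force: [-0.2, -0.5, 0.3]
opening: 0.0003
lid xy mm -115.9 1.5 z 150.9 F ex,ey,z -0.2 -0.5 0.3 t 39.9
tcp [ 0.4372 -0.2345  0.1509] delta tool now (mm) [ 0.9 50.9 -1.4] after rot [ 0.9 50.9 -1.5] rot units [ 0.   -0.04 -0.01] q6 -2.16 F [-0.2 -0.5  0.3] t 39.9 op 0.0003
```

View pics/p1s.png

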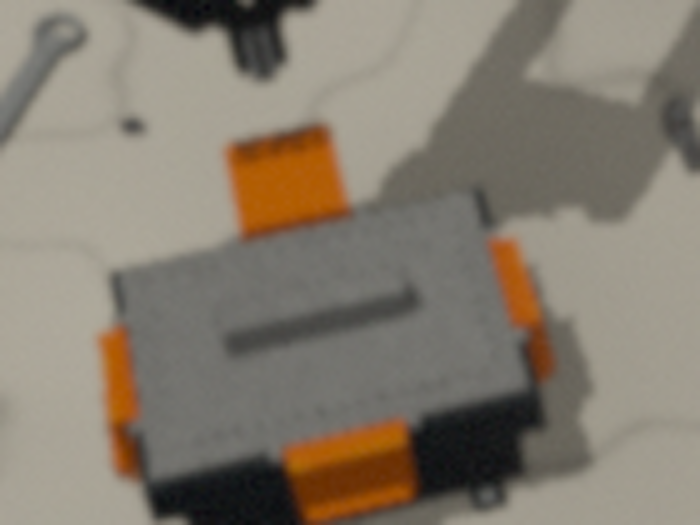

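Three clips are down and the lid is flat. The -x clip is still up, and the finger waits outside it (crop (260,60)). Folding the last one.

```bash
python3 -m creep '{"delta_pos": [[0.001,0.02,-0.0015],[0,0.02,0],[0,0.012,0],[0,0.008,0],[0,0.007,0]], "rot": [[0,0,0],[0,0,0],[0,0,0],[0,0,0],[0,0,0]]}' 
python3 -m creep '{"delta_pos": [[0,0.008,0],[0,0.008,0],[0,0.008,0],[0,0.008,0],[0,0.008,0]], "rot": [[0,0,0],[0,0,0],[0,0,0],[0,0,0],[0,0,0]]}' 
python3 -m creep '{"delta_pos": [[0,0.004,0],[0,0.003,0],[0.001,0,0],[0.001,0,0],[0.001,0,0]], "rot": [[0,0,0],[0,0,0],[0,0,0],[0,0,0],[0,0,0]]}' 
python3 -c "
from h import *
where()"
```

```text
time_s: 40.45
tcp_pos: [0.4402, -0.2366, 0.0835]
tcp_rot: [-0.706, 0.045, -0.044, 0.706]
contact_force: [-0.7, 0.6, -0.5]
opening: 0.0
time_s: 40.95
tcp_pos: [0.44, -0.2366, 0.0433]
tcp_rot: [-0.706, 0.044, -0.044, 0.706]
contact_force: [-0.8, 0.3, -0.1]
opening: -0.0002
time_s: 41.45
tcp_pos: [0.4432, -0.2371, 0.0372]
tcp_rot: [0.706, -0.044, 0.045, -0.706]
contact_force: [0.3, 0.6, 0.1]
opening: -0.0004
lid xy mm -109.5 -0.5 z 37.2 F ex,ey,z 0.3 0.6 0.1 t 41.45
```

```bash
python3 -m creep '{"delta_pos": [[0.0004,0,0],[0.0004,0,0],[0.0004,0,0],[0.0004,0,0],[0.0004,0,0]], "rot": [[0,0,0],[0,0,0],[0,0,0],[0,0,0],[0,0,0]]}' >/dev/null
python3 -c "
from h import *
where()"
python3 -m creep '{"delta_pos": [[0.0004,0,0],[0.0004,0,0],[0.0004,0,0],[0.0004,0,0],[0.0004,0,0]], "rot": [[0,0,0],[0,0,0],[0,0,0],[0,0,0],[0,0,0]]}' >/dev/null
python3 -c "
from h import *
where();s=Cam('scene');crop(s,130,140,250,230,6,'pics/p2s.png')"
```

```text
lid xy mm -107.8 -0.3 z 37.0 F ex,ey,z 0.2 0.8 -0.0 t 41.95
lid xy mm -106.3 -0.2 z 36.7 F ex,ey,z -2.5 -0.5 0.1 t 42.45
```

View pics/p2s.png

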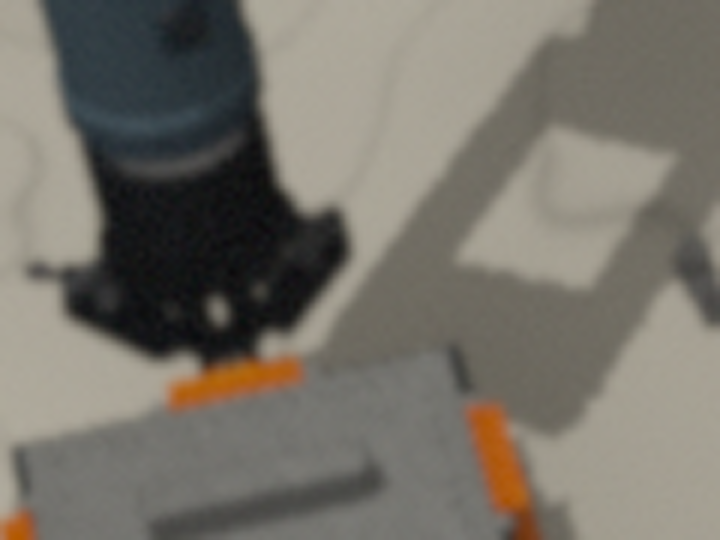

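First resistance (2.5 N) at face 27 mm out. Creeping in.

```bash
python3 -m creep '{"delta_pos": [[0.0002,0,0],[0.0002,0,0],[0.0002,0,0],[0.0002,0,0],[0.0002,0,0]], "rot": [[0,0,0],[0,0,0],[0,0,0],[0,0,0],[0,0,0]]}' >/dev/null
python3 -c "
from h import *
where()"
python3 -m creep '{"delta_pos": [[0.0002,0,0],[0.0002,0,0],[0.0002,0,0],[0.0002,0,0],[0.0002,0,0]], "rot": [[0,0,0],[0,0,0],[0,0,0],[0,0,0],[0,0,0]]}' >/dev/null
python3 -c "
from h import *
where()"
```

```text
lid xy mm -105.7 -0.2 z 36.5 F ex,ey,z -6.0 -2.2 -1.5 t 43.0
lid xy mm -105.2 -0.1 z 36.3 F ex,ey,z -6.0 -1.9 -2.6 t 43.5
```

```bash
python3 -m creep '{"delta_pos": [[0.0002,0,0],[0.0002,0,0],[0.0002,0,0],[0.0002,0,0],[0.0002,0,0]], "rot": [[0,0,0],[0,0,0],[0,0,0],[0,0,0],[0,0,0]]}' >/dev/null
python3 -c "
from h import *
where()"
```

```text
lid xy mm -104.2 0.1 z 36.2 F ex,ey,z -5.4 -1.2 -2.3 t 44.0
```

```bash
python3 -m creep '{"delta_pos": [[0.0002,0,0],[0.0002,0,0],[0.0002,0,0],[0.0002,0,0],[0.0002,0,0]], "rot": [[0,0,0],[0,0,0],[0,0,0],[0,0,0],[0,0,0]]}' >/dev/null
python3 -c "
from h import *
where()"
```

```text
lid xy mm -101.4 -0.3 z 37.0 F ex,ey,z -0.8 0.2 -1.8 t 44.5
```

Snapped (6 → 0.8 N). To the firm stop.

```bash
python3 -m creep '{"delta_pos": [[0.0003,0,0],[0.0003,0,0],[0.0003,0,0],[0.0003,0,0],[0.0003,0,0]], "rot": [[0,0,0],[0,0,0],[0,0,0],[0,0,0],[0,0,0]]}' >/dev/null
python3 -c "
from h import *
where()"
```

```text
lid xy mm -100.0 -0.5 z 37.1 F ex,ey,z -0.5 -0.2 -0.3 t 45.0
```

```bash
python3 -m creep '{"delta_pos": [[0.0003,0,0],[0.0003,0,0],[0.0003,0,0],[0.0003,0,0],[0.0003,0,0]], "rot": [[0,0,0],[0,0,0],[0,0,0],[0,0,0],[0,0,0]]}' >/dev/null
python3 -c "
from h import *
where()"
```

```text
lid xy mm -98.8 -0.4 z 36.9 F ex,ey,z 0.5 0.1 -0.3 t 45.5
```

```bash
python3 -m creep '{"delta_pos": [[0.0002,0,0],[0.0002,0,0],[0.0002,0,0],[0.0002,0,0],[0.0002,0,0]], "rot": [[0,0,0],[0,0,0],[0,0,0],[0,0,0],[0,0,0]]}' >/dev/null
python3 -c "
from h import *
where()"
```

```text
lid xy mm -97.8 -0.4 z 36.9 F ex,ey,z -0.8 -0.1 0.2 t 46.0
```

```bash
python3 -m creep '{"delta_pos": [[0.0002,0,0],[0.0002,0,0],[0.0002,0,0],[0.0002,0,0],[0.0002,0,0]], "rot": [[0,0,0],[0,0,0],[0,0,0],[0,0,0],[0,0,0]]}' >/dev/null
python3 -c "
from h import *
where()"
```

```text
lid xy mm -97.1 -0.3 z 36.9 F ex,ey,z -2.5 0.4 1.4 t 46.5
```

```bash
python3 -m creep '{"delta_pos": [[0.0002,0,0],[0.0002,0,0],[0.0002,0,0],[0.0002,0,0],[0.0002,0,0]], "rot": [[0,0,0],[0,0,0],[0,0,0],[0,0,0],[0,0,0]]}' >/dev/null
python3 -c "
from h import *
where()"
```

```text
lid xy mm -96.9 -0.3 z 36.8 F ex,ey,z -6.2 -2.4 4.4 t 47.0
```

```bash
python3 -m creep '{"delta_pos": [[0.0002,0,0],[0.0002,0,0],[0.0002,0,0],[0.0002,0,0],[0,0,0]], "rot": [[0,0,0],[0,0,0],[0,0,0],[0,0,0],[0,0,0]]}' >/dev/null
python3 -c "
from h import *
where()"
python3 -m creep '{"delta_pos": [[-0.003,0,0],[-0.006,0,0],[-0.008,-0.03,0],[0,-0.045,0],[0,-0.045,0]], "rot": [[0,0,0],[0,0,0],[0,0,0],[0,0,0],[0,0,0]]}' >/dev/null
python3 -m creep '{"delta_pos": [[0,-0.02,0.04],[0,-0.02,0.04],[0,0,0.045],[0,0,0.045],[0,0,0.045]], "rot": [[0,0,0],[0,0,0],[0,0,0],[0,0,0],[0,0,0]]}'>/dev/null
python3 -m creep '{"delta_pos": [[0,0,0.045],[0,0,0.045],[0,0,0.045],[0,0,0.03],[0,0,0.01]], "rot": [[0,0,0],[0,0,0],[0,0,0],[0,0,0],[0,0,0]]}'
python3 -c "
from h import *
where();s=Cam('scene');t=Cam('top');cv2.imwrite('pics/q1s.png',s.im);cv2.imwrite('pics/q1t.png',t.im);crop(s,110,170,240,280,6,'pics/q2s.png');crop(t,290,110,410,210,6,'pics/q2t.png')"
```

```text
lid xy mm -96.9 -0.2 z 36.7 F ex,ey,z -7.4 -2.2 6.0 t 47.5
time_s: 49.0
tcp_pos: [0.4897, 0.1532, 0.1969]
tcp_rot: [-0.705, 0.043, -0.044, 0.706]
contact_force: [0.2, -0.0, 0.1]
opening: 0.0003
lid xy mm -110.9 392.7 z 196.9 F ex,ey,z 0.2 -0.0 0.1 t 49.0
```

View pics/q1s.png

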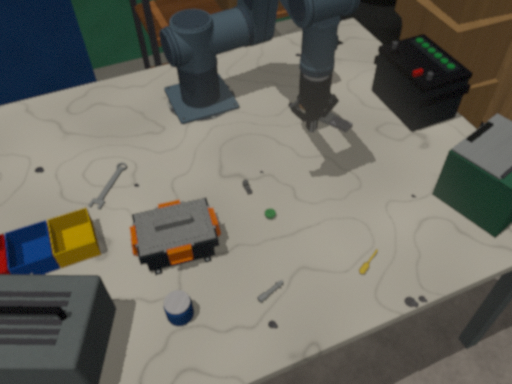

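View pics/q2s.png

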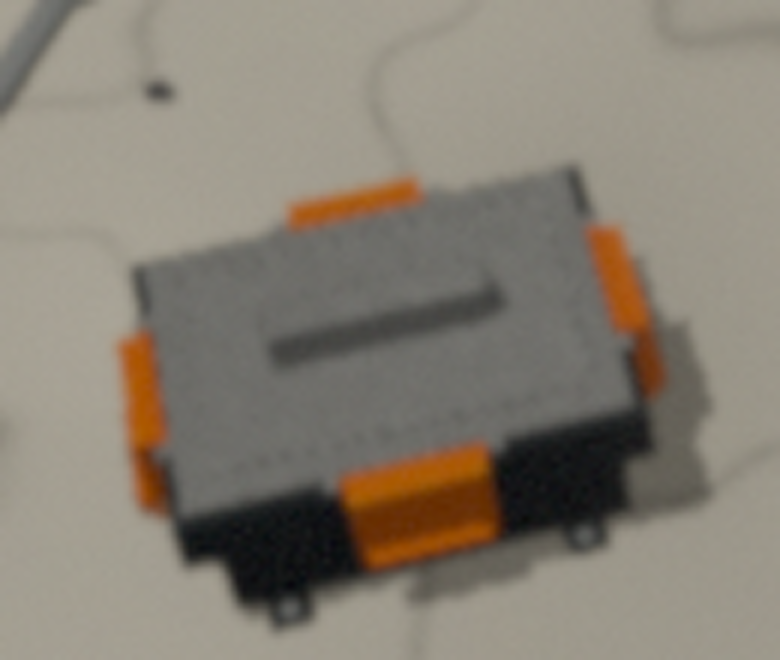

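View pics/q2t.png

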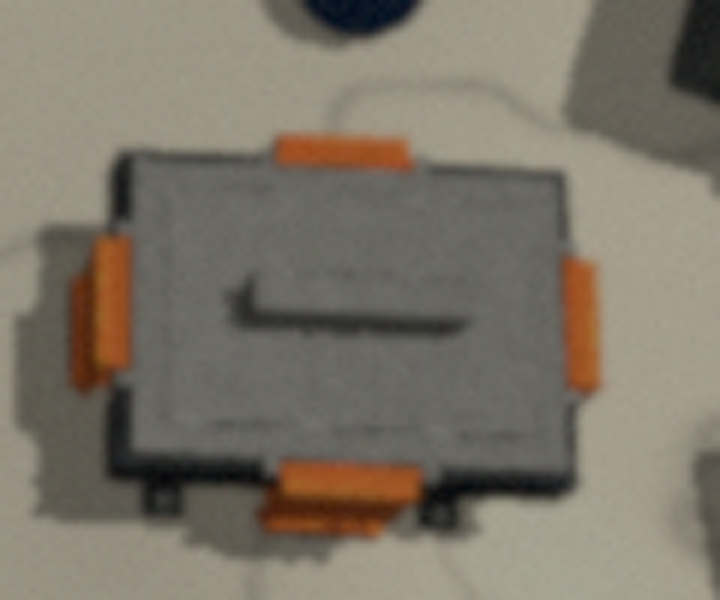

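View pics/q1t.png

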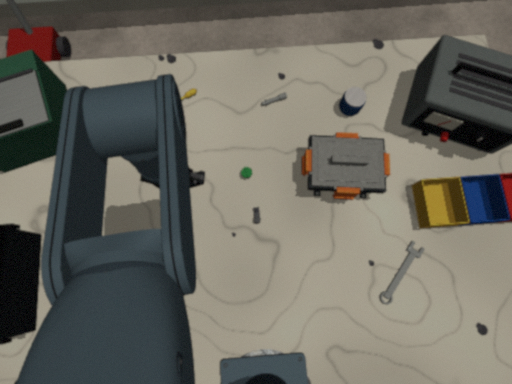

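All four clips are down, the lid is flat, and the bystanders look unmoved. As a last check I'll estimate each clip's resting angle from its ledge's outer edge in the images, since unhooked clips would have sprung back.

```bash
python3 - <<'E'
from h import *
from lidpose import run
s=Cam('scene');t=Cam('top')
# predicted pixel of ledge face centre at theta for each side vs orange hull extreme in that direction
for nm,d,h in (("+y",(0,1),.094),("-y",(0,-1),.094),("+x",(1,0),.068),("-x",(-1,0),.068)):
    for cn,c in(("top",t),("scene",s)):
        def pt(th): 
            r,o=.049,.0175; u=h+r*np.sin(th)+o*np.cos(th); z=.083-r*np.cos(th)+o*np.sin(th)
            return c.proj([*(loc(d[0]*u,d[1]*u)),z])
        a=pt(0.); g=pt(.1)-a; n=g/np.linalg.norm(g)
        best=[]
        for ce,st,m in orange(c):
            q=c.proj([*loc(d[0]*h,d[1]*h),.07])
            if np.linalg.norm(ce-q)<14:
                ys,xs=np.nonzero(m); v=(np.c_[xs,ys]-a)@n; best.append(np.percentile(v,98))
        print(nm,cn,"px per 0.1rad %.2f"%np.linalg.norm(g),"outermost orange rel. theta=0 (px)",np.round(best,2))
print("scene lid");run(s,(110,170),6,{"-x":[((145,265),(285,230)),((430,192),(565,168))],"+x":[((185,518),(335,488)),((500,440),(635,408))]},.086)
print("top lid");run(t,(290,110),6,{"+x":[((135,158),(270,165)),((420,172),(560,178))],"+y":[((130,165),(130,230)),((128,385),(128,450))],"-y":[((565,185),(567,250)),((573,400),(573,470))]},.086)
E
```

```text
+y top px per 0.1rad 1.73 outermost orange rel. theta=0 (px) [-0.78]
+y scene px per 0.1rad 1.97 outermost orange rel. theta=0 (px) [1.38]
-y top px per 0.1rad 2.10 outermost orange rel. theta=0 (px) [4.62]
-y scene px per 0.1rad 2.11 outermost orange rel. theta=0 (px) [1.31]
+x top px per 0.1rad 1.94 outermost orange rel. theta=0 (px) [5.24]
+x scene px per 0.1rad 1.20 outermost orange rel. theta=0 (px) [-2.36]
-x top px per 0.1rad 1.68 outermost orange rel. theta=0 (px) [-4.79]
-x scene px per 0.1rad 1.87 outermost orange rel. theta=0 (px) [10.1]
scene lid
-x yaw -0.1256 centre coord [0.579  0.5795] res [0.24, 0.16]
+x yaw -0.1187 centre coord [0.5828 0.5824] res [0.2, 0.21]
top lid
+x yaw -0.1226 centre coord [0.582 0.582] res [0.04, 0.05]
+y yaw -0.1155 centre coord [-0.1805 -0.1811] res [0.19, 0.09]
-y yaw -0.1421 centre coord [-0.1848 -0.1828] res [0.14, 0.05]
```

The decisive evidence is by feel. On every side the force built to about 5–7.5 N and collapsed. The clip then ran ahead of the finger by 2–4 mm at zero force before the firm stop, which only a hooked clip does. Lid yaw is -0.12 and its centre agrees with the box within ~2 mm. Handing in with the arm clear.

```bash
python3 -c "
from station import ctrl
print(ctrl.hand_in())"
```

```text
the job is handed in; nothing more can be done
None
```

I put the lid on the box and snapped all four clips home, then handed the job in at about 49 s with the arm well clear. Hand-in gives no verdict.

**Lid:** I lifted it by the rib, shifted it about 1.8 mm after comparing lid and box in the same views, and lowered it by feel. It touched down at exactly the seated height. In the final pictures it lies flat and square, with yaw about -0.12 for both lid and box. Its centre is within about 2 mm of the box centre on most edges. One top-view edge, which includes a visible side face, read 2–4 mm off.

**Clips:** I folded each one down and pushed it in about 1 mm at a time. Each built up resistance, let go, ran free of the finger for 2–4 mm, then met a firm stop. All four stayed folded after the finger backed off.

| Side | Force before the click (N) | Highest force at the stop (N) |
|---|---|---|
| +y | 4.8 | 13.0 |
| -y | 7.4 | 9.6 |
| +x | 7.4 | 8.0 |
| -x | 6.0 | 7.4 |

These are horizontal push forces read at the end of each half-second move, so a brief peak in between would not show. All are well under the 30 N limit.

**Checks that were weak or disagreed:**
- **Clip angles:** my check of the resting angles from the pictures was inconclusive. The ledges on the far sides are hidden, and the readings scattered by several pixels. I rely on the force drop, the free travel and the firm stop as proof that the clips are hooked.
- **Bystanders:** I checked these by eye only. All those in view lie where they did; the brush was behind the arm in the last top picture, and I did not check it separately.

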